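# Break down the board-test jig for changeover

## Task

Break the board-test jig down for changeover, working from the top of the stack and putting each part away before you lift the next: pull the red adapter card and stand it fully down in the empty slot of the card rack, lay the probe bridge in its two blue saddles with its probes hanging down, put the green board components up on the dark foam pad of the orange tray, and put the black nest plate right way up on the rubber rails of the yellow stand, inside its pins. Every part goes square and centred on its own place, lengthwise along it (either way round), is set down without being dropped, and is let go.

Things in the scene. Friction and masses are not known exactly. Their poses are not given: they have to be found in the camera images.
- card: Red adapter card upright on top of the stack: 60 mm long (x), 4 thick (y), 44 tall (z up), 25 g. Origin: middle of its lower edge. Stands loosely 12 mm deep in the bridge's black socket (slot 63 x 5.6 mm), 32 mm showing; pulls straight up. Hold it by its two short end edges (60 mm apart, closing along x) above the socket: the rack has no room for fingers beside its faces.
- bridge: Aluminium bar 158 (x) x 28 x 14 mm, 0.19-0.31 kg. Origin: middle of the bar's underside, z up. Black socket 72 x 20 mm, 16 high, on the middle of its top: grip across the 20 mm (along y). Brass probes reach 14.5 mm below the bar, within 32 mm of its middle. It rests on shoulders of the nest's two pins, whose 7 mm tips pass its 12 mm holes at x = +-64 mm and end 1 mm above it; lift straight up.
- board: Green circuit board 92 (x) x 50 (y) x 4 mm, 40-70 g; parts on top up to 5 mm high, none at the long edges. Origin: middle of its underside, z up out of the component side. Lies loosely on four 12 mm standoffs of the nest (air below its long edges); thin locating pins at its corners (38 mm or more from the middle along x) end 1 mm above its top. Grip the long edges at the middle (closing along y).
- nest: Black plate 156 (x) x 62 (y) x 16 mm, bottom of the stack, 0.2-0.34 kg. Origin: middle of the plate's underside, z up. On top: two steel guide pins at x = +-64 mm, 47 mm high, four white standoffs, eight thin pins. Grip across its 62 mm width at the middle (closing along y). Two 12 mm holes sit loosely over 8 mm dowels of the jig that reach 10 mm into it; lift straight up.
- jig: Fixed aluminium base 186 (x) x 88 (y) x 18 mm under the stack. Origin: middle of its underside on the table, z up. At the start the four parts stand centred over it, axes along its axes, origins at z = 26 mm (nest, on 8 mm rest pads), 54 (board), 74 (bridge) and 92 mm (card, top at 136).
- rack: Fixed card rack: grey base 90 (x) x 90 mm, 10 high, black comb teeth, blue cards (size of the red one) at y = -18, 18 and 36 mm; the slot at y = 0 is empty. Origin: on the table below the middle of the empty slot; x along the slot, z up. Slot floor at z = 10 mm; slot 6 mm wide up to z = 26, flaring to 18 at z = 32. Teeth lie within 25 mm of the middle along x; beyond them only the base.
- saddles: Fixed stand for the bridge: dark base 150 (x) x 76 x 8 mm and two blue U-shaped saddles at x = +-50 mm, 14 mm thick. Seats 40 mm above the origin, cheeks 14 mm higher and 46 mm apart. Origin: middle of its underside on the table, z up; the parked bar lies along x.
- tray: Fixed orange tray 150 (x) x 102 (y) x 12 mm with a dark foam pad 104 x 62 mm in its middle, top 18 mm above the origin; beside the pad the floor is 4 mm high. Origin: middle of its underside on the table, z up; the board's length goes along x.
- rails: Fixed yellow stand for the nest, 186 (x) x 92 (y) x 6 mm: two black rubber rails across it at x = +-48 mm, tops 18 mm above the origin; eight 6 mm pins, 26 mm high, leave the nest 9 mm of room at each end and 8 at each side (side pins at x = +-62 mm). Origin: middle of its underside on the table, z up; the nest's length goes along x.
Not all that is in view belongs to the job. What is shaped like the bridge but pink is not meant.

How it is judged:
On the way, in this order (a step that is already met when the one before it is completed fails the run):
1. the red card stands in the empty rack slot (x of card in the frame of rack between -0.012 and 0.012 m and y of card in the frame of rack between -0.005 and 0.005 m and z of card in the frame of rack between 0.006 and 0.014 m and angle between card's own z axis and vertical below 0.2 rad and angle between the x axis of card and the x axis of rack, either way round below 0.2 rad), for 0.2 s.
2. the bridge lies in its saddles (x of bridge in the frame of saddles between -0.015 and 0.015 m and y of bridge in the frame of saddles between -0.012 and 0.012 m and z of bridge in the frame of saddles between 0.036 and 0.044 m and angle between bridge's own z axis and vertical below 0.1 rad and angle between the x axis of bridge and the x axis of saddles, either way round below 0.2 rad), for 0.2 s.
3. the green board lies on the tray's pad (x of board in the frame of tray between -0.012 and 0.012 m and y of board in the frame of tray between -0.012 and 0.012 m and z of board in the frame of tray between 0.014 and 0.022 m and angle between board's own z axis and vertical below 0.1 rad and angle between the x axis of board and the x axis of tray, either way round below 0.2 rad), for 0.2 s.
4. the nest lies on the rails of the yellow stand (x of nest in the frame of rails between -0.013 and 0.013 m and y of nest in the frame of rails between -0.013 and 0.013 m and z of nest in the frame of rails between 0.014 and 0.022 m and angle between nest's own z axis and vertical below 0.1 rad and angle between the x axis of nest and the x axis of rails, either way round below 0.2 rad), for 0.2 s.
At the end, for the whole second after the job is handed in: Card, bridge, board and nest rest upright on rack slot, saddles, pad and rails: height within 4 mm, along and across within 12 and 5 (card), 15 and 12 (bridge), 12 and 12 (board), 13 and 13 mm (nest), turned at most 0.2 rad, tilted at most 0.1 (card 0.2) rad, all still and let go (all of step 1 and all of step 2 and all of step 3 and all of step 4 and linear speed of each of card, bridge, board, nest below 0.02 m/s); the robot touches nothing.
It fails at once if a part is dropped (falls free, out of the fingers, at more than 0.7 m/s, that is from about 25 mm or more) ((linear speed of card above 0.7 m/s and contact force between the fingers and card below 0.01 N) or (linear speed of bridge above 0.7 m/s and contact force between the fingers and bridge below 0.01 N) or (linear speed of board above 0.7 m/s and contact force between the fingers and board below 0.01 N) or (linear speed of nest above 0.7 m/s and contact force between the fingers and nest below 0.01 N)).
It also fails if it takes over 134 s, if anything falls off the work surface, if the arm or the gripper's body presses on something with over 40 N, if the wrist force passes 120 N, or if a joint passes its speed limit or range.

## Robot

A 6-joint arm with a two-finger parallel gripper is mounted at the origin on the work surface. World frame = base frame: x ahead of the robot, y to its left, z up, the work surface at z = 0. Lengths are in m, angles in rad, forces in N, time in s.
With the tool pointing down it reaches from about 0.3 to 0.75 m from the base axis. Payload 8.5 kg.
Tool frame: the origin (TCP) lies on the front face of the gripper's body, between the roots of the fingers; the fingertips stand finger_overhang ahead of it and the grasp point (between the pads) lies 54 mm ahead of it (finger_overhang is the distance from the TCP to the fingertips, in m); z points along the fingers, y is the line along which they close (so a half turn about z gives the same grasp; the last joint's range is limited). The gripper opens to 85 mm and grips with 20 to 120 N. Pads are 22 mm wide; open, the fingers measure 114 mm over their backs; the gripper's body (76 mm by 85 mm) begins 54 mm behind the grasp point. The pads swing forward as they close: fully open they stand 13 mm farther back than shut.
Start: joints at [1.065, 0.381, 1.297, -0, 1.464, -0.215], TCP at [0.158, 0.527, 0.304] pointing down, gripper open.
Joint ranges: [-3.11, 3.11], [-0.89, 2.33], [0.22, 2.48], [-1.42, 4.56], [0.17, 2.85], [-2.88, 2.88]. Speed limits (rad/s): [2.39, 2.39, 3.14, 3.14, 3.14, 3.14].

## Interface

Orientations are given as a rotation vector (axis times angle).
In Python, from station import get_obs, capture, get_calibration, hand_in, finger_overhang gives the robot as it stands.
- The arm moves only by the tool play_rows, never from a script. Its argument "commands" is one flat list of numbers, 7 for each row, row after row: the turn, a rotation vector about the tool's x, y, z in degrees, then the shift along the tool's x, y, z in m, then the closure, from 0 (fully open) to 1 (shut). In form: [wx, wy, wz, x, y, z, hand, wx, wy, wz, x, y, z, hand, ...]. A call has 1 to 5 rows; each row is the pose to reach, as a shift and turn from the pose commanded when the call began, along the tool's axes at that moment; what a row does not reach only later rows make up. A row lasts 1/10 s, in which the tool goes at most 50 mm and 8.59 degrees, less where a joint would pass 70% of its speed; a pose out of reach is approached as far as the arm can. A call with a gripper value outside its range is refused whole. The fingers move at their own pace and stop on an object; "newtons" is the grip in N (left out, the last holds). Time passes only in rows, so rows that repeat a pose let the fingers close. It gives the time, the measured TCP pose, the force, the opening and the grip force at its end, in the units of the state.
- get_obs(): the state, without advancing time (a new reading comes with each control period).
- capture(name): name is "scene" or "top" or "wrist"; returns (picture, depth): 384x512x3 uint8, red, green, blue; 384x512 float32, m along the optical axis (not along the pixel's ray), 0 where there is no reading.
- get_calibration(name): a dict with "intrinsics" (3x3 intrinsics, pixels), "view" (4x4, takes a point from world to camera coordinates). Camera axes: x right, y down, z forward; pixel columns grow to the right and rows downward; lengths in m; the calibration is good to about 2 mm. A picture is of the moment at which its call begins: read the wrist's pose just before it. get_calibration takes no time and is no camera call; for the wrist camera it gives the pose at the moment of the call.
- hand_in(): hands the job in; it is judged then, once.
The state is a dict: "clock": time; "joint_pos": joint angles; "joint_vel": joint speeds; "joint_efforts": joint torques, N m; "ee_pos": TCP position; "tool_rot": TCP orientation; "ft_force": force on the tool from outside, world axes, zero at the start; "moment": the same for the moment, N m; "gripper_width": finger opening in m; "finger_force": force on a finger pad.
Only numpy, scipy, OpenCV 4.12 (cv2) and the standard library are available. Lean on these libraries where they do the work, as an engineer would, in place of code of your own. Each camera call takes 0.05 s, during which the arm holds its last target. There are 200 camera calls.

## Working session

There is one attempt and no reset: what is moved stays moved. The work goes in short steps, Python scripts to look and compute and a tool call to move; the robot and the scene stay as the last step left them, time stands still between calls to the robot, and variables do not carry over. Pictures are saved under pics/ and viewed, at most 14 in all, crops included, and the job is handed in when it is done.

Besides the shell and the picture viewer there is one more tool, called after "Request:" by a JSON object that holds its "name" and its "arguments". play_rows: Moves the arm, as the interface text tells. Its arguments: {"type":"object","properties":{"commands":{"type":"array","items":{"type":"number"}},"newtons":{"type":"number"}},"required":["commands"]}

```bash
mkdir -p pics; ls; cat > h.py <<'E'
import numpy as np, cv2
from station import *
from scipy.spatial.transform import Rotation as R
def shot(name,fn):
    c=get_calibration(name); im,d=capture(name)
    np.savez('pics/'+fn+'.npz',im=im,d=d,K=c['intrinsics'],V=c['view'])
    cv2.imwrite('pics/'+fn+'.png',im[...,::-1]); return im,d
def world(fn):
    z=np.load('pics/'+fn+'.npz'); d=z['d'];h,w=d.shape
    v,u=np.mgrid[:h,:w]; K=z['K']
    P=np.stack([(u-K[0,2])/K[0,0]*d,(v-K[1,2])/K[1,1]*d,d,np.ones_like(d)],-1)
    return z['im'],d,(P@np.linalg.inv(z['V']).T)[...,:3]
E
python3 - <<'E'
from h import *
print(get_obs(), finger_overhang)
for n in ('scene','top'):
    im,d=shot(n,n+'0'); c=get_calibration(n); print(n,c)
a=cv2.imread('pics/top0.png'); cv2.imwrite('pics/top0b.png',cv2.resize(a,(800,600),interpolation=cv2.INTER_CUBIC))
E
```

```text
pics
{'clock': 0.0, 'joint_pos': array([ 1.06468937e+00,  3.81210720e-01,  1.29824267e+00,  1.35536153e-05,
        1.46359450e+00, -2.15318865e-01]), 'joint_vel': array([-1.33197710e-03, -5.30010557e-04,  2.04252781e-03, -5.08695772e-05,
        2.97536882e-03,  1.39425515e-03]), 'joint_efforts': array([-3.05786916e-04, -4.48477149e+01, -2.31274098e+01, -2.70018427e-04,
        4.91604078e-03, -2.46758867e-05]), 'ee_pos': array([0.15760948, 0.52674604, 0.30330989]), 'tool_rot': array([-4.55087177e-01, -3.10792366e+00,  2.13094518e-03]), 'ft_force': array([ 0.88975735,  0.01481289, -1.30146209]), 'moment': array([-0.02182649, -0.01463502, -0.03034289]), 'finger_force': 0.0, 'gripper_width': 0.08540195027334363} 0.0726
scene {'intrinsics': array([[362.55835732,   0.        , 255.58062322],
       [  0.        , 362.55835732, 189.93946849],
       [  0.        ,   0.        ,   1.        ]]), 'view': array([[-0.83885339,  0.54403321,  0.01878458,  0.38864546],
       [ 0.27127273,  0.44769934, -0.85204249, -0.03971509],
       [-0.47194925, -0.70964299, -0.52313548,  1.33041992],
       [ 0.        ,  0.        ,  0.        ,  1.        ]])}
top {'intrinsics': array([[436.64448465,   0.        , 257.82715346],
       [  0.        , 436.64448465, 187.17911391],
       [  0.        ,   0.        ,   1.        ]]), 'view': array([[ 0.02790164, -0.99936669,  0.02208427, -0.02759405],
       [-0.99146879, -0.03048165, -0.12673006,  0.46091267],
       [ 0.12732296, -0.01835988, -0.99169137,  1.34765086],
       [ 0.        ,  0.        ,  0.        ,  1.        ]])}
```

View pics/top0b.png

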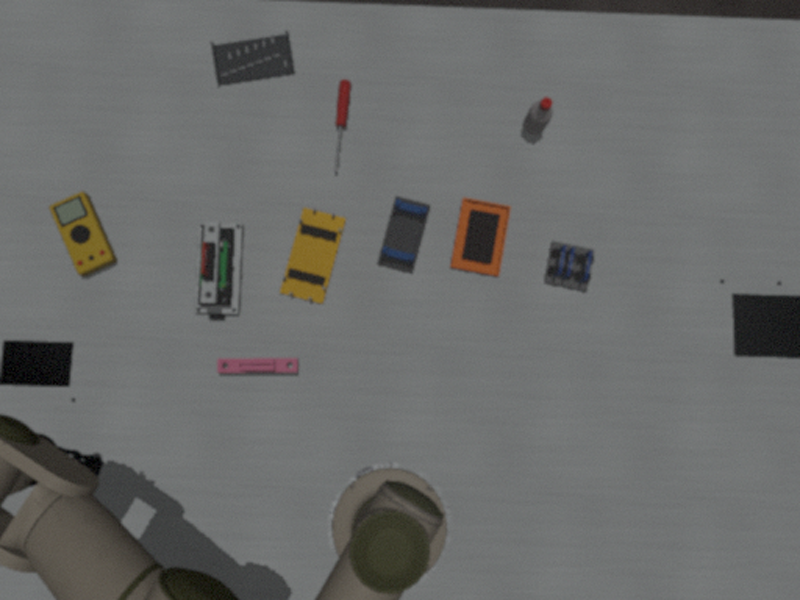

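View pics/scene0.png

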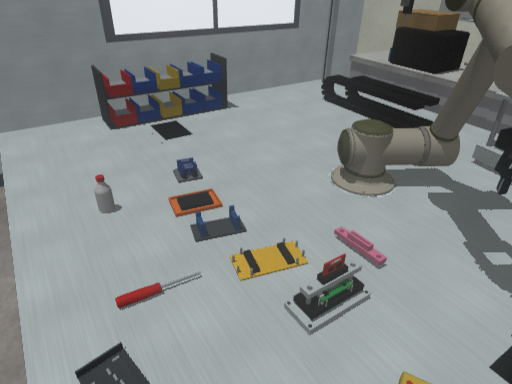

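The top view (800x600 pixels) shows:
- stack at (220,268)
- rails at (314,256)
- saddles at (404,235)
- tray at (481,237)
- rack at (570,266)

Candidates for each thing I want:
- **Bridge:** the bar on the stack at (208,265), or the pink bar at (258,366), which is a decoy.
- **Red card:** the red strip at (207,262), or the screwdriver at (344,100) and the bottle cap at (546,102).
- **Yellow stand:** (314,256), or the multimeter at (83,235).

I choose the stack items by their description, and next measure coarsely.

```bash
python3 - <<'E'
from h import *
im,d,P=world('top0')
m=((P[...,2]>0.004)&(d>0)).astype(np.uint8)
s=0.64
for n,(u,v) in dict(jig=(220,268),rails=(314,256),saddles=(404,235),tray=(481,237),rack=(570,266)).items():
    u,v=int(u*s),int(v*s); sub=np.zeros_like(m); sub[v-36:v+36,u-24:u+24]=1
    k=(m&sub)>0; Q=P[k]
    lo=Q[Q[:,2]<0.03][:,:2].astype(np.float32)
    r=cv2.minAreaRect(lo); print(n,k.sum(),np.round(r[0],3),np.round(r[1],3),round(r[2],1),'zmax',Q[:,2].max().round(3))
print('table z',np.median(P[250:300,200:220,2]))
c=get_calibration('wrist');o=get_obs()
T=np.eye(4);T[:3,:3]=R.from_rotvec(o['tool_rot']).as_matrix();T[:3,3]=o['ee_pos']
print(c['intrinsics']);print(np.round(c['view']@T,4))
a=im[120:216,110:170][...,::-1]; cv2.imwrite('pics/c1.png',cv2.resize(a,(375,600),interpolation=cv2.INTER_CUBIC))
E
```

```text
jig 1803 [0.509 0.366] [0.23  0.152] 3.9 zmax 0.137
rails 1306 [0.54  0.176] [0.233 0.151] 3.0 zmax 0.031
saddles 1081 [ 0.589 -0.011] [0.235 0.154] 2.0 zmax 0.06
tray 1210 [ 0.591 -0.17 ] [0.237 0.155] 1.3 zmax 0.025
rack 919 [ 0.535 -0.356] [0.153 0.235] 89.2 zmax 0.063
table z -0.0006575819395817639
[[272.9900218    0.         257.50165355]
 [  0.         272.9900218  192.13393896]
 [  0.           0.           1.        ]]
[[ 4.000e-04  1.000e+00 -6.000e-04 -0.000e+00]
 [-9.588e-01  2.000e-04 -2.839e-01  4.870e-02]
 [-2.839e-01  7.000e-04  9.588e-01  8.790e-02]
 [ 0.000e+00  0.000e+00  0.000e+00  1.000e+00]]
```

View pics/c1.png

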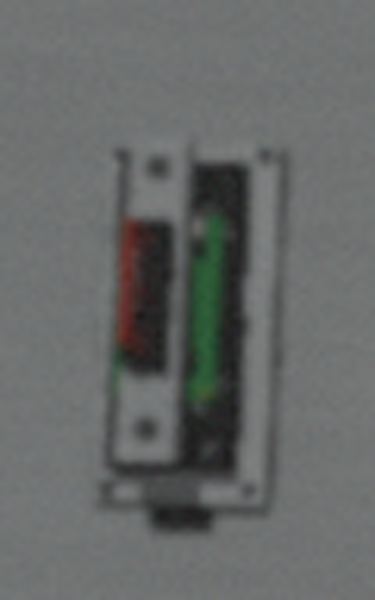

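```bash
cat >> h.py <<'E'
def mv(p,yaw):
    """delta in tool axes from now to TCP p, pointing down, tool y at world angle yaw (deg)"""
    o=get_obs(); R0=R.from_rotvec(o['tool_rot'])
    y=np.array([np.cos(np.radians(yaw)),np.sin(np.radians(yaw)),0]); z=np.array([0,0,-1.])
    R1=R.from_matrix(np.stack([np.cross(y,z),y,z],1))
    w=np.degrees((R0.inv()*R1).as_rotvec()); t=R0.inv().apply(np.array(p)-o['ee_pos'])
    print('rot',np.round(w,2),'shift',np.round(t,4),'rows',round(max(np.linalg.norm(t)/.05,np.linalg.norm(w)/8.59),1),'clock',round(o['clock'],1))
E
python3 -c "
from h import *
mv((.50,.27,.36),90)"
```

```text
rot [ -0.07  -0.03 -16.66] shift [-0.4016 -0.1479 -0.0565] rows 8.6 clock 0.1
```

Request:
{"name": "play_rows", "arguments": {"commands": [0,0,-8,-0.2,-0.074,-0.056,0,0,0,-8,-0.2,-0.074,-0.056,0,0,0,-8,-0.2,-0.074,-0.056,0,0,0,-8,-0.2,-0.074,-0.056,0,0,0,-8,-0.2,-0.074,-0.056,0]}}

```text
clock: 0.6
ee_pos: [0.3306, 0.3966, 0.3607]
tool_rot: [0.242, 3.131, 0.0]
ft_force: [-0.2, 1.0, 0.4]
gripper_width: 0.0857
finger_force: 0.0
```

```bash
python3 -c "
from h import *
mv((.50,.27,.36),90)"
```

```text
rot [ 0.01  0.07 -8.83] shift [-0.1868 -0.0991  0.0009] rows 4.2 clock 0.6
```

Request:
{"name": "play_rows", "arguments": {"commands": [0,0,-8.8,-0.187,-0.099,0,0,0,0,-8.8,-0.187,-0.099,0,0,0,0,-8.8,-0.187,-0.099,0,0,0,0,-8.8,-0.187,-0.099,0,0,0,0,-8.8,-0.187,-0.099,0,0]}}

```text
clock: 1.1
ee_pos: [0.501, 0.2697, 0.3589]
tool_rot: [-0.002, -3.141, 0.002]
ft_force: [-0.4, -0.5, 0.9]
gripper_width: 0.0849
finger_force: 0.0
```

```bash
python3 -c "
from h import *
im,d=shot('wrist','w1'); print(get_obs()['ee_pos'])
cv2.imwrite('pics/w1b.png',cv2.resize(im[...,::-1],(800,600),interpolation=cv2.INTER_CUBIC))"
```

```text
[0.50132434 0.26964231 0.35871131]
```

View pics/w1b.png

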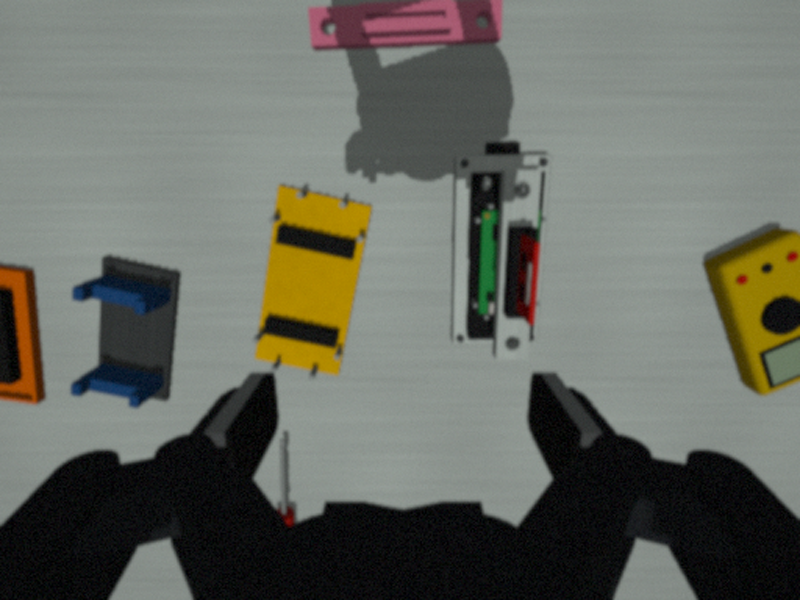

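The wrist view (right = +y, down = +x) shows:
- jig stack from (452,153) to (549,342), with the red card edge at (530,280)
- rails from (257,185) to (372,375)
- saddles at (138,328)
- tray edge at (20,335)
- pink decoy at (405,22)

Next I fit these by height.

```bash
cat >> h.py <<'E'
def fit(Q,n):
    if len(Q)<20: print(n,'few',len(Q)); return
    r=cv2.minAreaRect(Q[:,:2].astype(np.float32)); (a,b),ang=r[1],r[2]
    if a<b: a,b,ang=b,a,ang+90
    ang=(ang+90)%180-90
    print(n,len(Q),'c',np.round(r[0],4),'size',round(a,4),round(b,4),'ang',round(ang,2),'zmed',np.median(Q[:,2]).round(4))
def clean(m,k=3):
    m=cv2.morphologyEx(m.astype(np.uint8),cv2.MORPH_OPEN,np.ones((k,k)))
    n,l,s,_=cv2.connectedComponentsWithStats(m); return l==1+np.argmax(s[1:,4]) if n>1 else m>0
def plane(fn,m,z):
    """project mask pixels onto world height z"""
    q=np.load('pics/'+fn+'.npz');K=q['K'];V=q['V'];C=-V[:3,:3].T@V[:3,3]
    v,u=np.nonzero(m); D=np.stack([(u-K[0,2])/K[0,0],(v-K[1,2])/K[1,1],np.ones(len(u))],1)@V[:3,:3]
    return C+D*((z-C[2])/D[:,2])[:,None]
E
python3 - <<'E'
from h import *
im,d,P=world('w1'); hs=cv2.cvtColor(im,cv2.COLOR_RGB2HSV).astype(int); H,S,Vv=hs[...,0],hs[...,1],hs[...,2]
z=P[...,2]; v,u=np.mgrid[:384,:512]
box=lambda a,b,c,e:(u>a/1.5625)&(u<b/1.5625)&(v>c/1.5625)&(v<e/1.5625)
print('table',np.median(z[box(560,680,100,400)]))
m=clean((S>120)&(H>15)&(H<35)&box(240,390,170,390)); fit(plane('w1',m,.006),'rails')
j=box(430,565,130,375)
m=clean(j&(abs(z-.018)<.004)); fit(P[m],'jig18')
m=clean(j&(abs(z-.088)<.004)); fit(P[m],'bridge top'); fit(plane('w1',m,.088),'bridge pl')
m=clean(j&(abs(z-.054)<.008)&(H>40)&(H<80)&(S>80)); fit(P[m],'board vis')
m=clean(j&(abs(z-.104)<.003),3); fit(P[m],'socket top')
m=j&(S>120)&((H<10)|(H>170)); fit(P[m&(z>.118)],'card hi'); q=P[m&(z>.118)]; print(np.percentile(q,[1,50,99],axis=0).round(4)); 
w=np.linalg.svd((q-q.mean(0))[:,:2],full_matrices=0)[2][0]; print('card dir',np.degrees(np.arctan(w[1]/w[0])))
m=clean((z>.003)&(z<.014)&box(60,200,245,415)&(S<80)); fit(P[m],'sadbase'); fit(plane('w1',m,.008),'sadbase pl')
m=(H>95)&(H<130)&(S>100)&(z>.04)&box(60,200,245,415); fit(P[m],'sad blue')
E
```

```text
table 0.0007997940589714592
rails 5417 c [0.5386 0.1744] size 0.1854 0.091 ang -12.75 zmed 0.006
jig18 1802 c [0.5027 0.3635] size 0.187 0.0883 ang 0.88 zmed 0.0186
bridge top 1510 c [0.505  0.3634] size 0.1573 0.0286 ang 0.65 zmed 0.0871
bridge pl 1510 c [0.5045 0.3628] size 0.1563 0.0287 ang 0.82 zmed 0.088
board vis 606 c [0.5052 0.3454] size 0.0915 0.0147 ang 1.08 zmed 0.0587
socket top 467 c [0.5045 0.3623] size 0.0722 0.0203 ang -1.72 zmed 0.1031
card hi 289 c [0.4685 0.3318] size 0.141 0.041 ang 41.52 zmed 0.134
[[0.4746 0.3604 0.1182]
 [0.4999 0.3618 0.134 ]
 [0.5331 0.3647 0.1362]]
card dir 4.692920611905253
sadbase 2563 c [ 0.5887 -0.0116] size 0.1501 0.0767 ang -13.21 zmed 0.0084
sadbase pl 2563 c [ 0.5881 -0.0106] size 0.151 0.0775 ang -13.4 zmed 0.008
sad blue 735 c [0.5064 0.0871] size 0.3797 0.1145 ang -50.34 zmed 0.0432
```

Request:
{"name": "play_rows", "arguments": {"commands": [0,0,42.9,-0.003,0.094,0.1,0,0,0,42.9,-0.003,0.094,0.1,0,0,0,42.9,-0.003,0.094,0.1,0,0,0,42.9,-0.003,0.094,0.1,0,0,0,42.9,-0.003,0.094,0.1,0]}}

```text
clock: 1.65
ee_pos: [0.4993, 0.3682, 0.2585]
tool_rot: [-1.15, -2.921, 0.003]
ft_force: [-0.2, -0.4, -0.2]
gripper_width: 0.0854
finger_force: 0.0
```

Request:
{"name": "play_rows", "arguments": {"commands": [0,0,42.9,0,0,0,0,0,0,42.9,0,0,0,0,0,0,42.9,0,0,0,0,0,0,42.9,0,0,0,0,0,0,42.9,0,0,0,0]}}

```text
clock: 2.15
ee_pos: [0.4997, 0.3675, 0.2598]
tool_rot: [-2.141, -2.298, 0.001]
ft_force: [-0.1, -0.5, 0.0]
gripper_width: 0.085
finger_force: 0.0
```

```bash
python3 - <<'E'
from h import *
im,d=shot('wrist','w2'); mv((.5042,.3632,.181),0.8)
im,d,P=world('w2'); hs=cv2.cvtColor(im,cv2.COLOR_RGB2HSV).astype(int); H,S=hs[...,0],hs[...,1]; z=P[...,2]
m=clean((S>120)&((H<10)|(H>170))&(abs(P[...,0]-.504)<.06)&(abs(P[...,1]-.363)<.04)&(z>.09),2); Q=P[m]; print(len(Q),np.percentile(Q,[1,50,99],axis=0).round(4))
Q=Q[Q[:,2]<.13]; print(np.polyfit(Q[:,0]-.504,Q[:,1],1))
cv2.imwrite('pics/w2b.png',cv2.resize(im[...,::-1],(800,600)))
E
```

```text
rot [-0.05  0.    2.82] shift [-0.0045  0.0043  0.0788] rows 1.6 clock 2.2
1167 [[0.475  0.361  0.1004]
 [0.5055 0.3649 0.1215]
 [0.5366 0.3666 0.1361]]
[-0.02261205  0.36491376]
```

View pics/w2b.png

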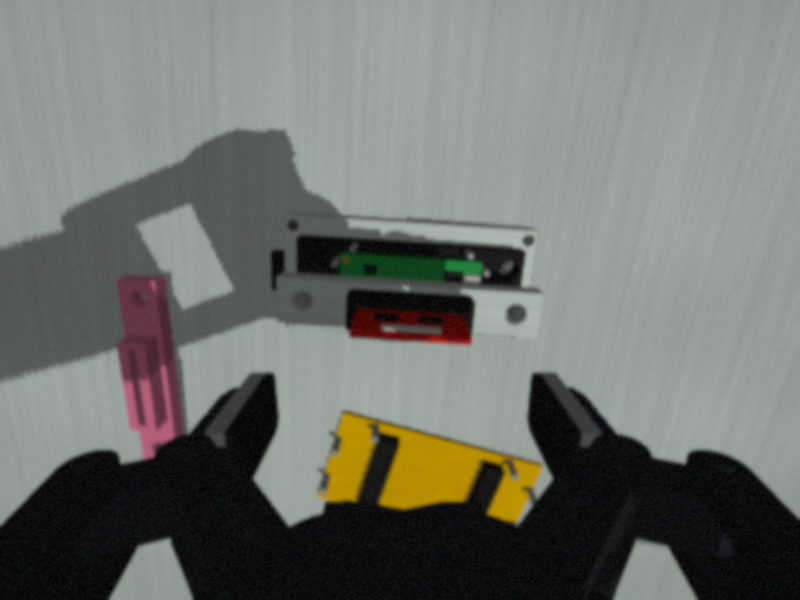

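The card stands red side up at (410,325) between the open fingers, with its centre near (0.5055, 0.363). The pink decoy is off to the left at (145,350).

Request:
{"name": "play_rows", "arguments": {"commands": [0,0,2.9,-0.0045,0.0056,0.04,0,0,0,2.9,-0.0045,0.0056,0.065,0,0,0,2.9,-0.0045,0.0056,0.079,0,0,0,2.9,-0.0045,0.0056,0.079,0,0,0,2.9,-0.0045,0.0056,0.079,0]}}

```text
clock: 2.7
ee_pos: [0.5064, 0.3631, 0.1815]
tool_rot: [2.191, 2.252, 0.001]
ft_force: [0.2, -0.2, 0.7]
gripper_width: 0.0853
finger_force: 0.0
```

Request:
{"name": "play_rows", "arguments": {"commands": [0,0,0,0,0,0,0.25,0,0,0,0,0,0,0.4,0,0,0,0,0,0,0.6,0,0,0,0,0,0,0.6,0,0,0,0,0,0,0.6], "newtons": 30}}

```text
clock: 3.2
ee_pos: [0.5062, 0.3628, 0.182]
tool_rot: [-2.192, -2.249, -0.001]
ft_force: [-5.3, -0.7, 6.3]
gripper_width: 0.0586
finger_force: 31.3
```

Request:
{"name": "play_rows", "arguments": {"commands": [0,0,0,0,0,0,0.6,0,0,0,0,0,0,0.6]}}

```text
clock: 3.4
ee_pos: [0.5063, 0.3628, 0.1821]
tool_rot: [-2.192, -2.249, -0.001]
ft_force: [-5.7, -0.3, 6.5]
gripper_width: 0.0585
finger_force: 31.3
```

Request:
{"name": "play_rows", "arguments": {"commands": [0,0,0,0,0,-0.01,0.6,0,0,0,0,0,-0.025,0.6,0,0,0,0,0,-0.05,0.6,0,0,0,0,0,-0.09,0.6,0,0,0,0,0,-0.12,0.6]}}

```text
clock: 3.9
ee_pos: [0.507, 0.3625, 0.3041]
tool_rot: [2.192, 2.248, 0.005]
ft_force: [0.1, 0.3, -0.5]
gripper_width: 0.0591
finger_force: 32.7
```

Request:
{"name": "play_rows", "arguments": {"commands": [0,0,0,-0.03,0.005,0,0.6,0,0,0,-0.07,0.01,0,0.6,0,0,0,-0.12,0.015,0,0.6,0,0,0,-0.165,0.02,0,0.6,0,0,0,-0.21,0.025,0,0.6]}}

```text
clock: 4.4
ee_pos: [0.5371, 0.1513, 0.302]
tool_rot: [2.192, 2.248, 0.002]
ft_force: [0.6, 0.6, 0.4]
gripper_width: 0.0588
finger_force: 32.7
```

Request:
{"name": "play_rows", "arguments": {"commands": [0,0,0,-0.045,0,0,0.6,0,0,0,-0.09,0,0,0.6,0,0,0,-0.135,0,0,0.6,0,0,0,-0.18,0,0,0.6,0,0,0,-0.225,0,0,0.6]}}

```text
clock: 4.9
ee_pos: [0.5425, -0.0737, 0.302]
tool_rot: [2.192, 2.248, 0.001]
ft_force: [0.3, -0.1, 0.4]
gripper_width: 0.0589
finger_force: 32.7
```

Request:
{"name": "play_rows", "arguments": {"commands": [0,0,0,-0.045,0,0,0.6,0,0,0,-0.09,0,0,0.6,0,0,0,-0.135,0,0,0.6,0,0,0,-0.18,0,0,0.6,0,0,0,-0.22,0,0,0.6]}}

```text
clock: 5.4
ee_pos: [0.5478, -0.2941, 0.3019]
tool_rot: [2.193, 2.247, -0.0]
ft_force: [0.6, -0.3, -1.2]
gripper_width: 0.0588
finger_force: 32.7
```

Request:
{"name": "play_rows", "arguments": {"commands": [0,0,0,-0.04,0,0,0.6,0,0,0,-0.08,0,0,0.6,0,0,0,-0.11,0,0,0.6,0,0,0,-0.11,0,0,0.6,0,0,0,-0.11,0,0,0.6]}}

```text
clock: 5.9
ee_pos: [0.5507, -0.4019, 0.3012]
tool_rot: [2.194, 2.248, 0.0]
ft_force: [-0.4, 0.1, 0.9]
gripper_width: 0.0589
finger_force: 32.7
```

```bash
python3 - <<'E'
from h import *
o=get_obs(); print(o['ee_pos'],o['gripper_width'])
im,d=shot('wrist','w3')
cv2.imwrite('pics/w3b.png',cv2.resize(im[...,::-1],(800,600)))
E
```

```text
[ 0.55074736 -0.40194852  0.30117189] 0.05890292586414698
```

View pics/w3b.png

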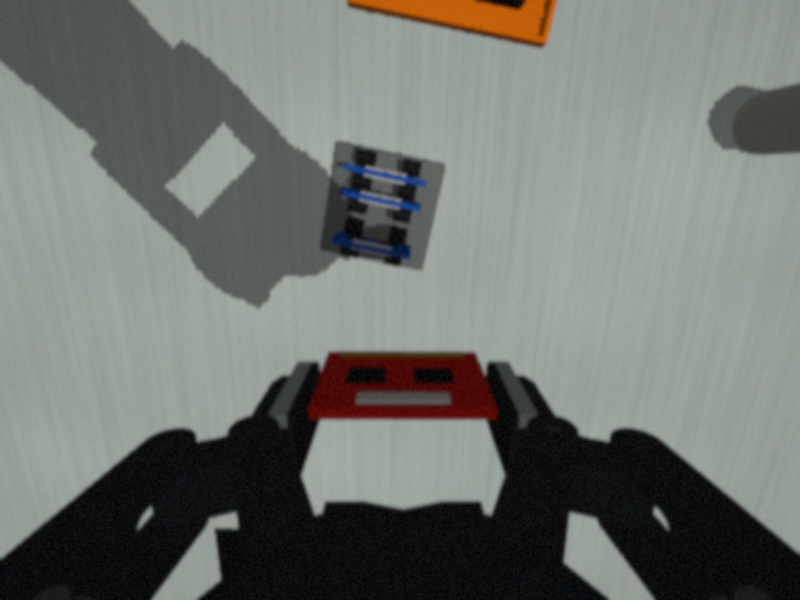

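The card is held between the fingers at (403,385), and the rack is at (385,205). Its blue cards are at v≈174, 200 and 245, so the empty slot is at v≈222. The bottom edge of the tray shows at (450,20).

```bash
python3 - <<'E'
from h import *
im,d,P=world('w3'); hs=cv2.cvtColor(im,cv2.COLOR_RGB2HSV).astype(int); H,S=hs[...,0],hs[...,1]; z=P[...,2]
v,u=np.mgrid[:384,:512]; box=lambda a,b,c,e:(u>a/1.5625)&(u<b/1.5625)&(v>c/1.5625)&(v<e/1.5625)
print('table',np.median(z[box(470,650,200,320)]))
B=box(310,455,130,280)
m=clean(B&(z>.005)); fit(P[m&(z<.02)],'base'); 
m=clean(B&(z>.006)&(z<.016)); Q=plane('w3',m,.010); fit(Q,'base pl'); fit(P[m],'base P')
b=B&(H>95)&(H<130)&(S>120)
n,l,s,c=cv2.connectedComponentsWithStats(b.astype(np.uint8))
for i in range(1,n):
    if s[i,4]>25: Q=P[(l==i)&(z>.04)]; fit(Q,'blue%s'%c[i].round()); print(Q.mean(0).round(4), 'zmax',Q[:,2].max().round(4))
o=get_obs(); T=R.from_rotvec(o['tool_rot']); 
r=box(300,505,340,430)&(S>120)&((H<8)|(H>172))
Q=T.inv().apply(P[r]-o['ee_pos']); print('card in tool',np.percentile(Q,[1,5,50,95,99],axis=0).round(4))
print('slopes x~ y,z',np.linalg.lstsq(np.c_[Q[:,1],Q[:,2],np.ones(len(Q))],Q[:,0],rcond=None)[0])
E
```

```text
table 0.0005874451845439832
base 2803 c [ 0.5319 -0.3576] size 0.0901 0.0901 ang -10.33 zmed 0.0106
base pl 1336 c [ 0.5468 -0.3601] size 0.0894 0.0594 ang 79.64 zmed 0.01
base P 1336 c [ 0.5469 -0.3601] size 0.0895 0.0595 ang 79.51 zmed 0.0105
blue[245. 112.] 150 c [ 0.5365 -0.3302] size 0.0583 0.0053 ang -10.48 zmed 0.0546
[ 0.536  -0.3306  0.0566] zmax 0.3716
blue[243. 128.] 160 c [ 0.5332 -0.3485] size 0.059 0.0041 ang -10.45 zmed 0.0544
[ 0.5332 -0.3481  0.0537] zmax 0.0563
blue[236. 157.] 191 c [ 0.5244 -0.3623] size 0.0596 0.0565 ang -84.25 zmed 0.0542
[ 0.5259 -0.3829  0.0544] zmax 0.3716
card in tool [[-0.0018 -0.0291  0.0461]
 [-0.001  -0.0276  0.047 ]
 [ 0.0014  0.0001  0.0607]
 [ 0.0022  0.0281  0.0838]
 [ 0.0035  0.0297  0.0863]]
slopes x~ y,z [-0.00976925 -0.13461578  0.00969688]
```

```bash
python3 - <<'E'
from h import *
im,d,P=world('w3'); hs=cv2.cvtColor(im,cv2.COLOR_RGB2HSV).astype(int); H,S=hs[...,0],hs[...,1]
v,u=np.mgrid[:384,:512]; box=lambda a,b,c,e:(u>a/1.5625)&(u<b/1.5625)&(v>c/1.5625)&(v<e/1.5625)
o=get_obs(); T=R.from_rotvec(o['tool_rot'])
Q=T.inv().apply(P.reshape(-1,3)-o['ee_pos']).reshape(P.shape)
r=box(315,490,340,430)
for vv in range(220,272,3):
    k=r&(v==vv)&(abs(Q[...,1])<.024)&(Q[...,2]>.03)&(Q[...,2]<.1)
    if k.sum()>10: print(vv,k.sum(),np.median(Q[k],axis=0).round(4),'rgb',np.median(im[k],axis=0))
E
```

```text
226 75 [ 0.0016 -0.      0.0897] rgb [75. 64. 43.]
229 77 [0.0013 0.     0.0856] rgb [72. 21.  8.]
232 79 [0.0014 0.     0.0811] rgb [73.  8.  7.]
235 79 [0.0014 0.0006 0.0769] rgb [49.  7.  8.]
238 81 [0.0019 0.0006 0.0718] rgb [14.  8.  8.]
241 85 [0.0019 0.     0.0682] rgb [17.  7.  7.]
244 88 [ 0.0019 -0.0002  0.0646] rgb [35.5  7.   8. ]
247 89 [ 0.0014 -0.0005  0.062 ] rgb [73.  7.  6.]
250 91 [0.0014 0.0001 0.0587] rgb [74. 37. 35.]
253 93 [0.0029 0.0001 0.0529] rgb [75. 72. 70.]
256 95 [0.0026 0.0001 0.0504] rgb [87. 85. 82.]
259 97 [0.0015 0.0001 0.0495] rgb [77. 38. 36.]
262 98 [ 0.001  -0.0002  0.0474] rgb [88.  9.  6.]
265 97 [-0.0007  0.0006  0.0476] rgb [91. 11.  8.]
268 96 [-0.0024 -0.0002  0.0476] rgb [126.5 115.  110. ]
```

```bash
python3 -c "
from h import *
mv((.530,-.3652,.152),-10.4)"
```

```text
rot [ 0.02  0.02 11.85] shift [ 0.0365 -0.0201  0.1494] rows 3.1 clock 6.0
```

Request:
{"name": "play_rows", "arguments": {"commands": [0,0,11.9,0.0365,-0.02,0.03,0.6,0,0,11.9,0.0365,-0.02,0.07,0.6,0,0,11.9,0.0365,-0.02,0.11,0.6,0,0,11.9,0.0365,-0.02,0.14,0.6,0,0,11.9,0.0365,-0.02,0.149,0.6]}}

```text
clock: 6.45
ee_pos: [0.5296, -0.3636, 0.1496]
tool_rot: [-2.41, -2.008, 0.001]
ft_force: [-0.1, 0.2, -0.1]
gripper_width: 0.0587
finger_force: 32.7
```

Request:
{"name": "play_rows", "arguments": {"commands": [0,0,0,0,0,0,0.6,0,0,0,0,0,0,0.6]}}

```text
clock: 6.65
ee_pos: [0.5307, -0.3657, 0.154]
tool_rot: [2.412, 2.008, 0.001]
ft_force: [-0.7, -0.7, 0.5]
gripper_width: 0.0588
finger_force: 32.7
```

```bash
python3 - <<'E'
from h import *
im,d=shot('wrist','w4'); mv((.530,-.3652,.0995),-10.4)
im,d,P=world('w4'); hs=cv2.cvtColor(im,cv2.COLOR_RGB2HSV).astype(int); H,S=hs[...,0],hs[...,1]; z=P[...,2]
b=(H>95)&(H<130)&(S>120)
n,l,s,c=cv2.connectedComponentsWithStats(b.astype(np.uint8))
for i in range(1,n):
    if s[i,4]>60: fit(P[(l==i)&(z>.049)&(z<.06)],'blue%s'%c[i].round())
r=(S>120)&((H<8)|(H>172)); fit(P[r&(z>.06)&(z<.098)],'card face')
cv2.imwrite('pics/w4b.png',cv2.resize(im[...,::-1],(800,600)))
E
```

```text
rot [ 0.18  0.12 -0.04] shift [ 0.0006 -0.001   0.0547] rows 1.1 clock 6.7
blue[255. 168.] 604 c [ 0.5366 -0.3306] size 0.0596 0.004 ang -10.22 zmed 0.0544
blue[254. 161.] few 0
blue[255. 192.] 597 c [ 0.5334 -0.3485] size 0.0598 0.0049 ang -10.61 zmed 0.0543
card face 2099 c [ 0.5318 -0.3627] size 0.0598 0.0041 ang -11.77 zmed 0.0844
```

View pics/w4b.png

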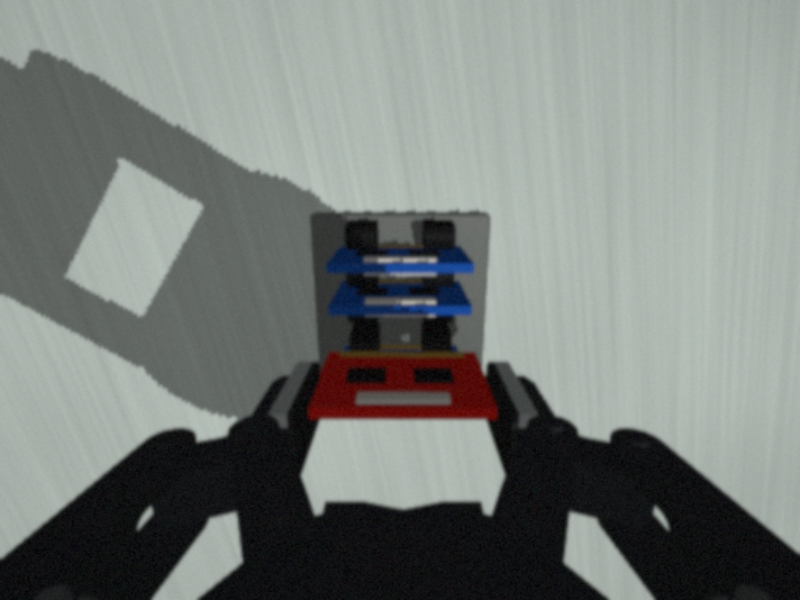

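The card is held square above the rack, directly behind the two near blue cards, so I lower it slowly.

Request:
{"name": "play_rows", "arguments": {"commands": [0,0,0,0.0004,-0.001,0.01,0.6,0,0,0,0.0004,-0.001,0.018,0.6,0,0,0,0.0004,-0.001,0.025,0.6,0,0,0,0.0004,-0.001,0.031,0.6,0,0,0,0.0004,-0.001,0.036,0.6]}}

```text
clock: 7.2
ee_pos: [0.5291, -0.3653, 0.1154]
tool_rot: [2.414, 2.009, -0.001]
ft_force: [-1.0, -2.3, 0.2]
gripper_width: 0.0588
finger_force: 32.8
```

Request:
{"name": "play_rows", "arguments": {"commands": [0,0,0,0,0,0.004,0.6,0,0,0,0,0,0.008,0.6,0,0,0,0,0,0.012,0.6,0,0,0,0,0,0.015,0.6,0,0,0,0,0,0.015,0.6]}}

```text
clock: 7.7
ee_pos: [0.5291, -0.3654, 0.1019]
tool_rot: [2.414, 2.009, -0.0]
ft_force: [-2.6, -1.2, 7.0]
gripper_width: 0.0588
finger_force: 33.3
```

Request:
{"name": "play_rows", "arguments": {"commands": [0,0,0,0,0,0.001,0.6,0,0,0,0,0,0.002,0.6]}}

```text
clock: 7.9
ee_pos: [0.5291, -0.3656, 0.1016]
tool_rot: [2.413, 2.008, -0.001]
ft_force: [-9.0, 1.9, 24.7]
gripper_width: 0.0585
finger_force: 34.8
```

Request:
{"name": "play_rows", "arguments": {"commands": [0,0,0,0,0,-0.002,0.6,0,0,0,0,0,-0.002,0.5,0,0,0,0,0,-0.002,0.3,0,0,0,0,0,-0.002,0.1,0,0,0,0,0,-0.002,0.0]}}

```text
clock: 8.4
ee_pos: [0.529, -0.3646, 0.1003]
tool_rot: [-2.414, -2.009, -0.001]
ft_force: [0.4, -0.9, 0.5]
gripper_width: 0.0849
finger_force: 0.0
```

Request:
{"name": "play_rows", "arguments": {"commands": [0,0,0,0,0,0,0,0,0,0,0,0,-0.02,0,0,0,0,0,0,-0.06,0,0,0,0,0,0,-0.11,0,0,0,0,0,0,-0.16,0]}}

```text
clock: 8.9
ee_pos: [0.5289, -0.3646, 0.2622]
tool_rot: [-2.413, -2.009, -0.0]
ft_force: [-0.3, -0.8, 0.5]
gripper_width: 0.0856
finger_force: 0.0
```

```bash
python3 - <<'E'
from h import *
im,d=shot('wrist','w5'); print(get_obs()['ee_pos'])
im,d,P=world('w5'); hs=cv2.cvtColor(im,cv2.COLOR_RGB2HSV).astype(int); H,S=hs[...,0],hs[...,1]; z=P[...,2]
r=clean((S>120)&((H<8)|(H>172))&(z>.01),2); Q=P[r]; print(np.percentile(Q,[1,50,99],axis=0).round(4)); fit(Q[Q[:,2]>.045],'card')
o=clean((S>120)&(H>5)&(H<18)&(z<.02)); fit(plane('w5',o,.012),'tray')
print(cv2.boundingRect(o.astype(np.uint8)))
mv((.52,.28,.30),45)
E
```

```text
[ 0.53023144 -0.36575031  0.27195467]
[[ 0.5006 -0.3871  0.0101]
 [ 0.5304 -0.368   0.0518]
 [ 0.5605 -0.3586  0.0558]]
card 270 c [ 0.5298 -0.3669] size 0.0589 0.0069 ang -11.89 zmed 0.0542
tray 4041 c [ 0.582  -0.2075] size 0.1519 0.0335 ang -10.45 zmed 0.012
(206, 0, 149, 38)
rot [  0.39   0.72 -55.44] shift [ 0.633  -0.1267 -0.0343] rows 12.9 clock 8.9
```

```bash
cat >> h.py <<'E'
def mvn(p,yaw,n):
    """n calls, each: rot z deg and shift in its own starting frame"""
    o=get_obs(); t=R.from_rotvec(o['tool_rot']).as_matrix(); y0=np.degrees(np.arctan2(t[1,1],t[0,1]))
    dy=(yaw-y0+180)%360-180; D=(np.array(p)-o['ee_pos'])/n
    for i in range(n):
        a=np.radians(y0+dy*i/n); c,s=np.cos(a),np.sin(a)
        print('call',i,'wz',round(-dy/n,2),'shift',np.round([-s*D[0]+c*D[1],c*D[0]+s*D[1],-D[2]],4))
E
python3 -c "
from h import *
mvn((.46,.36,.30),90.8,4)"
```

```text
call 0 wz -25.31 shift [ 0.1753 -0.0501 -0.007 ]
call 1 wz -25.31 shift [ 0.1799  0.0296 -0.007 ]
call 2 wz -25.31 shift [ 0.15    0.1036 -0.007 ]
call 3 wz -25.31 shift [ 0.0912  0.1578 -0.007 ]
```

Request:
{"name": "play_rows", "arguments": {"commands": [0,0,-25.3,0.175,-0.05,-0.007,0,0,0,-25.3,0.175,-0.05,-0.007,0,0,0,-25.3,0.175,-0.05,-0.007,0,0,0,-25.3,0.175,-0.05,-0.007,0,0,0,-25.3,0.175,-0.05,-0.007,0]}}

```text
clock: 9.45
ee_pos: [0.5113, -0.1801, 0.2682]
tool_rot: [-1.911, -2.493, -0.001]
ft_force: [-0.2, -0.1, -0.3]
gripper_width: 0.0857
finger_force: 0.0
```

Request:
{"name": "play_rows", "arguments": {"commands": [0,0,-25.3,0.18,0.03,-0.007,0,0,0,-25.3,0.18,0.03,-0.007,0,0,0,-25.3,0.18,0.03,-0.007,0,0,0,-25.3,0.18,0.03,-0.007,0,0,0,-25.3,0.18,0.03,-0.007,0]}}

```text
clock: 9.95
ee_pos: [0.4942, 0.0006, 0.275]
tool_rot: [-1.319, -2.851, -0.001]
ft_force: [-0.7, -0.4, -0.4]
gripper_width: 0.0856
finger_force: 0.0
```

Request:
{"name": "play_rows", "arguments": {"commands": [0,0,-25.3,0.15,0.103,-0.007,0,0,0,-25.3,0.15,0.103,-0.007,0,0,0,-25.3,0.15,0.103,-0.007,0,0,0,-25.3,0.15,0.103,-0.007,0,0,0,-25.3,0.15,0.103,-0.007,0]}}

```text
clock: 10.45
ee_pos: [0.4768, 0.181, 0.2817]
tool_rot: [-0.664, -3.071, -0.001]
ft_force: [0.3, -0.8, -0.0]
gripper_width: 0.0855
finger_force: 0.0
```

Request:
{"name": "play_rows", "arguments": {"commands": [0,0,-25.3,0.046,0.178,0,0,0,0,-25.3,0.046,0.178,0,0,0,0,-25.3,0.046,0.178,0,0,0,0,-25.3,0.046,0.178,0,0,0,0,-25.3,0.046,0.178,0,0]}}

```text
clock: 10.95
ee_pos: [0.5101, 0.3618, 0.2804]
tool_rot: [0.023, -3.141, -0.0]
ft_force: [0.3, -1.2, -1.0]
gripper_width: 0.0852
finger_force: 0.0
```

```bash
python3 - <<'E'
from h import *
im,d=shot('wrist','w6'); print(get_obs()['ee_pos'])
im,d,P=world('w6'); z=P[...,2]
j=(abs(P[...,0]-.505)<.12)&(abs(P[...,1]-.363)<.07)
m=clean(j&(abs(z-.088)<.004)); fit(P[m],'bridge top'); 
m=clean(j&(abs(z-.104)<.004)); fit(P[m],'socket')
mv((.5045,.363,.20),90.8)
cv2.imwrite('pics/w6b.png',cv2.resize(im[...,::-1],(800,600)))
E
```

```text
[0.50995183 0.35999346 0.28061736]
bridge top 1577 c [0.483 0.363] size 0.1149 0.0276 ang 0.08 zmed 0.087
socket 1191 c [0.5049 0.3635] size 0.0718 0.0196 ang 0.32 zmed 0.103
rot [-0.05 -0.05 -0.05] shift [0.0053 0.0031 0.0806] rows 1.6 clock 11.0
```

View pics/w6b.png

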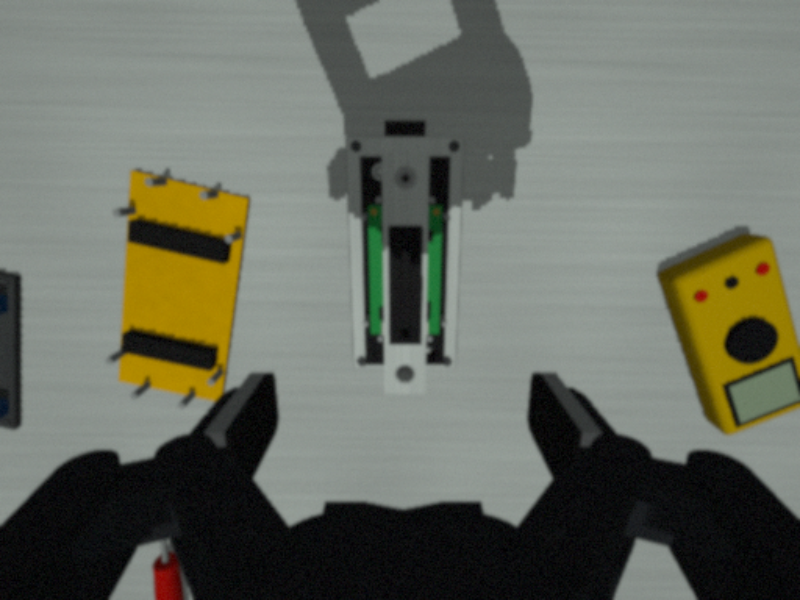

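The bridge and its socket are at (405,285), square between the fingers.

Request:
{"name": "play_rows", "arguments": {"commands": [0,0,0,0.005,0.0035,0.045,0,0,0,0,0.005,0.0035,0.085,0,0,0,0,0.005,0.0035,0.108,0,0,0,0,0.005,0.0035,0.1155,0,0,0,0,0.005,0.0035,0.1155,0]}}

```text
clock: 11.5
ee_pos: [0.5045, 0.3619, 0.1661]
tool_rot: [0.017, -3.141, 0.001]
ft_force: [0.6, -0.2, 1.1]
gripper_width: 0.0852
finger_force: 0.0
```

Request:
{"name": "play_rows", "arguments": {"commands": [0,0,0,0,0,0,0.4,0,0,0,0,0,0,0.7,0,0,0,0,0,0,1,0,0,0,0,0,0,1,0,0,0,0,0,0,1], "newtons": 80}}

```text
clock: 12.0
ee_pos: [0.5039, 0.3634, 0.1671]
tool_rot: [-0.021, 3.141, 0.0]
ft_force: [-1.0, -1.5, 3.9]
gripper_width: 0.0177
finger_force: 78.2
```

Request:
{"name": "play_rows", "arguments": {"commands": [0,0,0,0,0,0,1,0,0,0,0,0,0,1,0,0,0,0,0,0,1]}}

```text
clock: 12.3
ee_pos: [0.5038, 0.3634, 0.1671]
tool_rot: [-0.02, 3.141, 0.0]
ft_force: [-1.4, -1.3, 5.2]
gripper_width: 0.0174
finger_force: 78.3
```

Request:
{"name": "play_rows", "arguments": {"commands": [0,0,0,0,0,-0.008,1,0,0,0,0,0,-0.02,1,0,0,0,0,0,-0.035,1,0,0,0,0,0,-0.065,1,0,0,0,0,0,-0.1,1]}}

```text
clock: 12.8
ee_pos: [0.5034, 0.3632, 0.2672]
tool_rot: [0.02, -3.139, 0.001]
ft_force: [0.5, 0.2, -1.8]
gripper_width: 0.017
finger_force: 78.4
```

```bash
python3 - <<'E'
from h import *
o=get_obs(); print(o['ft_force'],o['gripper_width'])
im,d=shot('wrist','w7'); print(o['ee_pos'])
im,d,P=world('w7'); z=P[...,2]
j=(abs(P[...,0]-.505)<.12)&(abs(P[...,1]-.363)<.07)
m=clean(j&(z>.15)&(z<.2)&(P[...,0]<.47)); fit(P[m],'bridge top'); 
Q=P[m]; print(np.linalg.lstsq(np.c_[Q[:,:2]-[.504,.363],np.ones(len(Q))],Q[:,2],rcond=None)[0].round(4))
mvn((.575,-.01,.28),76.7,2)
E
```

```text
[ 0.46142116  0.22794912 -1.76390175] 0.017037650300502798
[0.50336394 0.36323966 0.26718963]
bridge top 4027 c [0.4475 0.3623] size 0.0453 0.0281 ang 0.7 zmed 0.1871
[ 0.0368 -0.0015  0.1893]
call 0 wz 7.03 shift [-0.0327 -0.1874 -0.0028]
call 1 wz 7.03 shift [-0.0554 -0.182  -0.0028]
```

Request:
{"name": "play_rows", "arguments": {"commands": [0,0,7,-0.004,-0.03,-0.016,1,0,0,7,-0.01,-0.075,-0.016,1,0,0,7,-0.018,-0.12,-0.016,1,0,0,7,-0.024,-0.165,-0.016,1,0,0,7,-0.03,-0.21,-0.016,1]}}

```text
clock: 13.35
ee_pos: [0.5364, 0.1521, 0.2831]
tool_rot: [0.171, 3.136, 0.0]
ft_force: [1.2, -0.2, -1.5]
gripper_width: 0.0173
finger_force: 78.6
```

Request:
{"name": "play_rows", "arguments": {"commands": [0,0,7,-0.012,-0.045,-0.016,1,0,0,7,-0.024,-0.09,-0.016,1,0,0,7,-0.036,-0.135,-0.016,1,0,0,7,-0.048,-0.18,-0.016,1,0,0,7,-0.06,-0.22,-0.016,1]}}

```text
clock: 13.85
ee_pos: [0.572, -0.0736, 0.2991]
tool_rot: [0.364, 3.12, -0.0]
ft_force: [1.3, -0.1, -2.5]
gripper_width: 0.0171
finger_force: 78.6
```

Request:
{"name": "play_rows", "arguments": {"commands": [0,0,0,0,-0.015,0,1,0,0,0,0,-0.015,0,1,0,0,0,0,-0.015,0,1]}}

```text
clock: 14.15
ee_pos: [0.5684, -0.0853, 0.2987]
tool_rot: [0.363, 3.121, 0.001]
ft_force: [-0.3, 0.5, -2.7]
gripper_width: 0.0171
finger_force: 78.7
```

```bash
python3 - <<'E'
from h import *
im,d=shot('wrist','w8'); o=get_obs(); print(o['ee_pos'])
cv2.imwrite('pics/w8b.png',cv2.resize(im[...,::-1],(800,600)))
im,d,P=world('w8'); hs=cv2.cvtColor(im,cv2.COLOR_RGB2HSV).astype(int); H,S=hs[...,0],hs[...,1]; z=P[...,2]
X,Y=P[...,0],P[...,1]
w=lambda x,y,r:(abs(X-x)<r)&(abs(Y-y)<r)
m=clean(w(.588,-.011,.11)&(z>.003)&(z<.014)); fit(P[m],'sadbase')
b=w(.588,-.011,.11)&(H>95)&(H<130)&(S>100)&(z>.03)&(z<.06)
n,l,s,c=cv2.connectedComponentsWithStats(b.astype(np.uint8))
for i in range(1,n):
    if s[i,4]>40: fit(P[(l==i)],'blue%s'%c[i].round())
m=clean((S>120)&(H>3)&(H<20)&(z<.03)&w(.59,-.17,.12)); fit(plane('w8',m,.012),'tray')
m=clean(w(.59,-.17,.075)&(z>.014)&(z<.024)); fit(P[m],'pad')
T=R.from_rotvec(o['tool_rot']); Q=T.inv().apply(P.reshape(-1,3)-o['ee_pos']).reshape(P.shape)
m=clean((abs(Q[...,1])<.03)&(Q[...,2]>.06)&(Q[...,2]<.10)&(Q[...,0]>.03)); fit(Q[m],'bar in tool')
q=Q[m]; print(q.min(0),q.max(0),np.linalg.lstsq(np.c_[q[:,:2],np.ones(len(q))],q[:,2],rcond=None)[0].round(4))
mv((.588,-.011,.20),76.7)
E
```

```text
[ 0.56850991 -0.08484023  0.29874713]
sadbase 4418 c [ 0.5887 -0.0128] size 0.148 0.076 ang -13.23 zmed 0.0086
blue[322. 133.] 746 c [ 0.5397 -0.0018] size 0.0646 0.014 ang 76.68 zmed 0.0411
blue[316. 212.] 715 c [ 0.6367 -0.0251] size 0.064 0.0144 ang 76.94 zmed 0.0407
tray 4223 c [ 0.5875 -0.1712] size 0.1506 0.1019 ang -9.07 zmed 0.012
pad 3379 c [ 0.5884 -0.1715] size 0.104 0.0624 ang -9.22 zmed 0.0185
bar in tool 4491 c [ 0.0542 -0.0004] size 0.0483 0.0281 ang -0.07 zmed 0.0802
[ 0.03003087 -0.01449422  0.06263306] [0.07835285 0.01364727 0.09469491] [ 0.1708 -0.0012  0.0696]
rot [0.02 0.   0.1 ] shift [-0.0021  0.0763  0.0988] rows 2.5 clock 14.2
```

View pics/w8b.png

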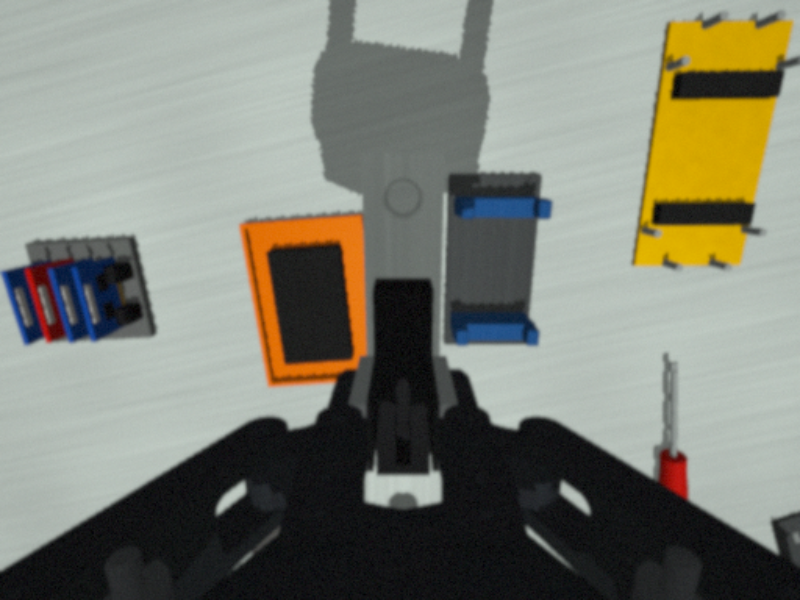

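The bridge is held along image x≈403, with the saddles at (495,260), the tray at (310,300) and the rails at (715,140). The card sits in the rack at (45,300). Next I check the bar's tilt more carefully.

```bash
python3 - <<'E'
from h import *
im,d,P=world('w8'); o=get_obs()
T=R.from_rotvec(o['tool_rot']); Q=T.inv().apply(P.reshape(-1,3)-o['ee_pos']).reshape(P.shape)
for a in np.arange(-.09,.085,.006):
    k=(abs(Q[...,1])<.012)&(Q[...,2]>.055)&(Q[...,2]<.12)&(abs(Q[...,0]-a)<.003)
    if k.sum()>5: print(a.round(3),k.sum(),np.percentile(Q[k][:,2],[5,50,95]).round(4))
E
```

```text
-0.072 106 [0.0848 0.0889 0.0934]
-0.066 80 [0.0799 0.083  0.089 ]
-0.06 185 [0.0796 0.0805 0.0814]
-0.054 275 [0.0795 0.0805 0.0813]
-0.048 68 [0.0794 0.0803 0.0811]
-0.042 18 [0.0797 0.0803 0.0809]
-0.036 204 [0.0634 0.0645 0.0657]
-0.03 424 [0.0638 0.065  0.0767]
-0.024 294 [0.0636 0.0647 0.0769]
-0.018 295 [0.0636 0.0646 0.0769]
-0.012 292 [0.0636 0.0647 0.0768]
-0.006 324 [0.057  0.0646 0.0769]
0.0 336 [0.0578 0.0646 0.0769]
0.006 347 [0.0591 0.0647 0.0773]
0.012 522 [0.0577 0.0645 0.0784]
0.018 426 [0.0635 0.0647 0.0798]
0.024 430 [0.0634 0.0647 0.08  ]
0.03 394 [0.0635 0.0644 0.0802]
0.036 739 [0.0638 0.0756 0.081 ]
0.042 433 [0.0793 0.0803 0.0813]
0.048 465 [0.0794 0.0804 0.0814]
0.054 481 [0.0794 0.0804 0.0813]
0.06 375 [0.0794 0.0806 0.0897]
0.066 326 [0.0793 0.0804 0.0816]
0.072 539 [0.0792 0.0803 0.0814]
0.078 278 [0.0793 0.0803 0.0813]
```

Request:
{"name": "play_rows", "arguments": {"commands": [0,0,0,-0.001,0.025,0.03,1,0,0,0,-0.002,0.05,0.06,1,0,0,0,-0.0026,0.0742,0.085,1,0,0,0,-0.0026,0.0742,0.098,1,0,0,0,-0.0026,0.0742,0.098,1]}}

```text
clock: 14.7
ee_pos: [0.5875, -0.0122, 0.1988]
tool_rot: [-0.358, -3.117, -0.001]
ft_force: [-0.5, -0.1, -1.8]
gripper_width: 0.0171
finger_force: 78.7
```

Request:
{"name": "play_rows", "arguments": {"commands": [0,0,0,0,0,0.02,1,0,0,0,0,0,0.04,1,0,0,0,0,0,0.052,1,0,0,0,0,0,0.06,1,0,0,0,0,0,0.06,1]}}

```text
clock: 15.2
ee_pos: [0.5882, -0.0143, 0.1402]
tool_rot: [-0.362, -3.12, -0.0]
ft_force: [0.7, 0.3, -1.4]
gripper_width: 0.0173
finger_force: 78.8
```

```bash
python3 - <<'E'
from h import *
print(get_obs()['ft_force']); mv((.5883,-.0132,.1335),76.8)
E
```

```text
[ 0.68084935  0.33473251 -1.39890042]
rot [ 0.   -0.04 -0.05] shift [0.0001 0.0011 0.0067] rows 0.1 clock 15.2
```

Request:
{"name": "play_rows", "arguments": {"commands": [0,0,0,0,0.001,0.002,1,0,0,0,0,0.001,0.004,1,0,0,0,0,0.001,0.0055,1,0,0,0,0,0.001,0.0065,1,0,0,0,0,0.001,0.0065,1]}}

```text
clock: 15.7
ee_pos: [0.5886, -0.0135, 0.1348]
tool_rot: [0.363, 3.12, -0.0]
ft_force: [-2.4, 0.5, 3.8]
gripper_width: 0.0172
finger_force: 79.6
```

Request:
{"name": "play_rows", "arguments": {"commands": [0,0,0,0,0,0,0.8,0,0,0,0,0,0,0.5,0,0,0,0,0,0,0.2,0,0,0,0,0,0,0,0,0,0,0,0,0,0]}}

```text
clock: 16.2
ee_pos: [0.5885, -0.0135, 0.1338]
tool_rot: [-0.363, -3.12, 0.0]
ft_force: [1.0, 0.3, -0.5]
gripper_width: 0.0745
finger_force: 0.0
```

Request:
{"name": "play_rows", "arguments": {"commands": [0,0,0,0,0,0,0,0,0,0,0,0,-0.02,0,0,0,0,0,0,-0.06,0,0,0,0,0,0,-0.11,0,0,0,0,0,0,-0.15,0]}}

```text
clock: 16.7
ee_pos: [0.5884, -0.0134, 0.2866]
tool_rot: [0.362, 3.119, -0.0]
ft_force: [-0.1, -0.5, 0.3]
gripper_width: 0.0853
finger_force: 0.0
```

```bash
python3 - <<'E'
from h import *
im,d=shot('wrist','w9'); o=get_obs(); print(o['ee_pos'])
im,d,P=world('w9'); z=P[...,2]; w=(abs(P[...,0]-.588)<.1)&(abs(P[...,1]+.013)<.06)
m=clean(w&(abs(z-.070)<.003)); fit(P[m],'socket top')
m=clean(w&(abs(z-.054)<.003)); fit(P[m],'bar')
mvn((.505,.36,.28),90.5,2)
E
```

```text
[ 0.58969802 -0.01362135  0.29323927]
socket top 851 c [ 0.5896 -0.0138] size 0.0718 0.02 ang -13.61 zmed 0.0705
bar 1984 c [ 0.5895 -0.0136] size 0.1577 0.028 ang -13.19 zmed 0.0545
call 0 wz -6.87 shift [0.084  0.1721 0.0066]
call 1 wz -6.87 shift [0.0628 0.181  0.0066]
```

Bridge parked at z=40 mm, centred to within about 1 mm. Back to the stack for the board.

Request:
{"name": "play_rows", "arguments": {"commands": [0,0,-6.9,0.084,0.172,0,0,0,0,-6.9,0.084,0.172,0,0,0,0,-6.9,0.084,0.172,0,0,0,0,-6.9,0.084,0.172,0,0,0,0,-6.9,0.084,0.172,0,0]}}

```text
clock: 17.25
ee_pos: [0.5446, 0.1774, 0.2838]
tool_rot: [-0.166, -3.137, -0.002]
ft_force: [0.4, -1.2, 0.8]
gripper_width: 0.0852
finger_force: 0.0
```

Request:
{"name": "play_rows", "arguments": {"commands": [0,0,-6.9,0.063,0.181,0.03,0,0,0,-6.9,0.063,0.181,0.03,0,0,0,-6.9,0.063,0.181,0.03,0,0,0,-6.9,0.063,0.181,0.03,0,0,0,-6.9,0.063,0.181,0.03,0]}}

```text
clock: 17.75
ee_pos: [0.5018, 0.3638, 0.2523]
tool_rot: [0.022, -3.139, -0.0]
ft_force: [1.0, -0.7, -0.9]
gripper_width: 0.0852
finger_force: 0.0
```

```bash
python3 - <<'E'
from h import *
im,d=shot('wrist','w10'); o=get_obs(); print(o['ee_pos'])
cv2.imwrite('pics/w10b.png',cv2.resize(im[60:270,130:380][...,::-1],(714,600)))
im,d,P=world('w10'); z=P[...,2]; hs=cv2.cvtColor(im,cv2.COLOR_RGB2HSV).astype(int); H,S=hs[...,0],hs[...,1]
w=(abs(P[...,0]-.505)<.12)&(abs(P[...,1]-.363)<.06)
m=clean(w&(H>40)&(H<85)&(S>80)&(z>.05)&(z<.066)); fit(P[m],'board'); fit(plane('w10',m,.058),'board pl')
k=m&(abs(z-.058)<.0025); Q=P[k]; print(np.linalg.lstsq(np.c_[Q[:,:2]-[.505,.363],np.ones(len(Q))],Q[:,2],rcond=None)[0].round(4))
m=clean(w&(abs(z-.042)<.003)); fit(P[m],'nest')
mv((.505,.363,.12),90.6)
E
```

```text
[0.50280127 0.36169072 0.252853  ]
board 3372 c [0.5041 0.3627] size 0.0911 0.0517 ang 0.29 zmed 0.0586
board pl 3372 c [0.5043 0.3628] size 0.0908 0.0511 ang 0.79 zmed 0.058
[-0.0001  0.0015  0.0586]
nest 1900 c [0.4456 0.3625] size 0.062 0.0381 ang -89.14 zmed 0.0426
rot [-0.04 -0.07  0.13] shift [-0.0024  0.0014  0.1328] rows 2.7 clock 17.8
```

View pics/w10b.png

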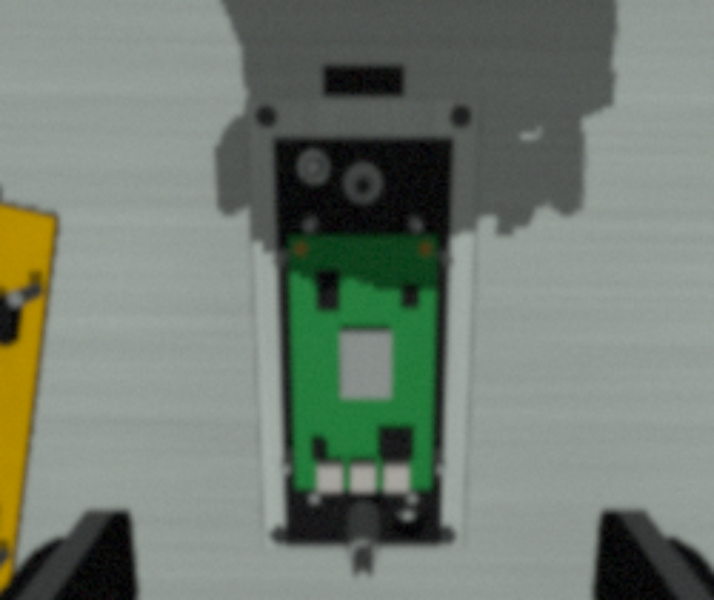

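The board is at (362,365) in the crop, flat and square between the open fingers, at z 54–58 mm.

Request:
{"name": "play_rows", "arguments": {"commands": [0,0,0.1,-0.0017,0.0012,0.045,0,0,0,0.1,-0.0017,0.0012,0.09,0,0,0,0.1,-0.0017,0.0012,0.12,0,0,0,0.1,-0.0017,0.0012,0.13,0,0,0,0.1,-0.0017,0.0012,0.1353,0]}}

```text
clock: 18.3
ee_pos: [0.506, 0.3604, 0.1185]
tool_rot: [0.01, -3.141, 0.0]
ft_force: [0.4, -0.5, 0.1]
gripper_width: 0.0853
finger_force: 0.0
```

Request:
{"name": "play_rows", "arguments": {"commands": [0,0,0,0,0,0,0,0,0,0,0,0,0,0.2,0,0,0,0,0,0,0.35,0,0,0,0,0,0,0.5,0,0,0,0,0,0,0.65], "newtons": 40}}

```text
clock: 18.8
ee_pos: [0.5056, 0.3615, 0.1201]
tool_rot: [-0.012, 3.139, 0.001]
ft_force: [-1.5, -0.6, 6.5]
gripper_width: 0.0483
finger_force: 40.6
```

Request:
{"name": "play_rows", "arguments": {"commands": [0,0,0,0,0,0,0.8,0,0,0,0,0,0,0.8,0,0,0,0,0,0,0.8]}}

```text
clock: 19.1
ee_pos: [0.5056, 0.3615, 0.1201]
tool_rot: [-0.013, 3.139, 0.001]
ft_force: [-1.7, -1.5, 5.5]
gripper_width: 0.0485
finger_force: 40.6
```

Request:
{"name": "play_rows", "arguments": {"commands": [0,0,0,0,0,-0.004,0.8,0,0,0,0,0,-0.01,0.8,0,0,0,0,0,-0.02,0.8,0,0,0,0,0,-0.045,0.8,0,0,0,0,0,-0.085,0.8]}}

```text
clock: 19.6
ee_pos: [0.5046, 0.3609, 0.2033]
tool_rot: [0.012, -3.138, 0.003]
ft_force: [0.7, 0.2, 0.6]
gripper_width: 0.0485
finger_force: 41.5
```

Request:
{"name": "play_rows", "arguments": {"commands": [0,0,0,0,0,-0.04,0.8,0,0,0,0,0,-0.07,0.8,0,0,0,0,0,-0.07,0.8]}}

```text
clock: 19.9
ee_pos: [0.506, 0.3617, 0.2793]
tool_rot: [-0.012, 3.133, 0.006]
ft_force: [0.5, 0.5, -1.1]
gripper_width: 0.0482
finger_force: 41.5
```

```bash
cat >> h.py <<'E'
def held(fn):
    shot('wrist',fn); o=get_obs(); im,d,P=world(fn); hs=cv2.cvtColor(im,cv2.COLOR_RGB2HSV).astype(int); H,S=hs[...,0],hs[...,1]
    T=R.from_rotvec(o['tool_rot']); Q=T.inv().apply(P.reshape(-1,3)-o['ee_pos']).reshape(P.shape)
    m=clean((H>40)&(H<85)&(S>80)&(Q[...,2]<.1)&(Q[...,2]>.03)); fit(Q[m],'board in tool'); q=Q[m]; z0=np.median(q[:,2]); q=q[abs(q[:,2]-z0)<.004]
    print(q.min(0).round(4),q.max(0).round(4),np.linalg.lstsq(np.c_[q[:,:2],np.ones(len(q))],q[:,2],rcond=None)[0].round(4),o['gripper_width'])
E
python3 - <<'E'
from h import *
held('w11'); mvn((.588,-.1713,.28),80.9,3)
E
```

```text
board in tool 11213 c [0.0008 0.0002] size 0.0923 0.0509 ang -0.35 zmed 0.0587
[-0.0455 -0.0253  0.0548] [0.0469 0.0256 0.0627] [ 0.0036 -0.0004  0.0587] 0.048254828670941836
call 0 wz 3.18 shift [-0.0261 -0.1778 -0.0012]
call 1 wz 3.18 shift [-0.036  -0.1761 -0.0012]
call 2 wz 3.18 shift [-0.0457 -0.1738 -0.0012]
```

```bash
python3 - <<'E'
from h import *
o=get_obs()
for fn in ('w11','w10'):
    im,d,P=world(fn); z=np.load('pics/'+fn+'.npz'); Vi=np.linalg.inv(z['V'])
    # tool->cam fixed transform
    Tc=np.array([[0,1,0,0],[-.9588,0,-.2839,.0487],[-.2839,0,.9588,.0879],[0,0,0,1]])
    Q=(np.c_[P.reshape(-1,3),np.ones(P.size//3)]@z['V'].T@np.linalg.inv(Tc).T)[:,:3]
    k=(d.ravel()>0)&(abs(Q[:,0])<.02)&(abs(Q[:,1])>.02)&(abs(Q[:,1])<.065)&(Q[:,2]>.03)&(Q[:,2]<.085)
    q=Q[k]
    for sg in (-1,1):
        f=q[q[:,1]*sg>0]
        for y in np.arange(.022,.066,.004):
            g=f[abs(abs(f[:,1])-y)<.002]
            if len(g)>8: print(fn,sg,y.round(3),len(g),'z max',np.percentile(g[:,2],[50,97]).round(4),'x',np.percentile(g[:,0],[3,97]).round(4))
E
```

```text
w11 -1 0.022 512 z max [0.0617 0.0627] x [-0.0184  0.0187]
w11 -1 0.026 1015 z max [0.0424 0.0621] x [-0.0112  0.0116]
w11 -1 0.03 207 z max [0.0444 0.0638] x [0.0096 0.0108]
w11 -1 0.034 155 z max [0.0493 0.0621] x [0.0057 0.0068]
w11 -1 0.038 84 z max [0.0481 0.0593] x [0.0056 0.0068]
w11 1 0.022 518 z max [0.0617 0.0628] x [-0.0185  0.0189]
w11 1 0.026 1013 z max [0.0424 0.0623] x [-0.0113  0.0111]
w11 1 0.03 210 z max [0.0444 0.0639] x [0.0096 0.0108]
w11 1 0.034 155 z max [0.0489 0.0617] x [0.0057 0.0068]
w11 1 0.038 82 z max [0.0485 0.0594] x [0.0056 0.0067]
w10 -1 0.042 980 z max [0.042  0.0573] x [-0.0108  0.0104]
w10 -1 0.046 234 z max [0.0404 0.0536] x [0.0098 0.0108]
w10 -1 0.05 75 z max [0.0398 0.0527] x [0.0095 0.0107]
w10 -1 0.054 181 z max [0.0396 0.0515] x [0.0056 0.0069]
w10 -1 0.058 19 z max [0.0397 0.0484] x [0.0054 0.0064]
w10 1 0.042 981 z max [0.0419 0.0572] x [-0.0109  0.0104]
w10 1 0.046 226 z max [0.0409 0.0537] x [0.0097 0.0108]
w10 1 0.05 79 z max [0.0401 0.0531] x [0.0096 0.0109]
w10 1 0.054 183 z max [0.0399 0.0513] x [0.0056 0.0068]
w10 1 0.058 17 z max [0.0363 0.0466] x [0.0053 0.0063]
```

Request:
{"name": "play_rows", "arguments": {"commands": [0,0,3.2,-0.004,-0.03,0,0.8,0,0,3.2,-0.01,-0.07,0,0.8,0,0,3.2,-0.016,-0.11,0,0.8,0,0,3.2,-0.021,-0.145,0,0.8,0,0,3.2,-0.026,-0.178,0,0.8]}}

```text
clock: 20.45
ee_pos: [0.5323, 0.1818, 0.2726]
tool_rot: [-0.076, -3.138, 0.001]
ft_force: [0.2, 0.5, 0.2]
gripper_width: 0.0489
finger_force: 41.5
```

Request:
{"name": "play_rows", "arguments": {"commands": [0,0,3.2,-0.007,-0.035,0,0.8,0,0,3.2,-0.014,-0.07,0,0.8,0,0,3.2,-0.021,-0.105,0,0.8,0,0,3.2,-0.028,-0.14,0,0.8,0,0,3.2,-0.036,-0.176,0,0.8]}}

```text
clock: 20.95
ee_pos: [0.5597, 0.0046, 0.2726]
tool_rot: [-0.163, -3.135, -0.001]
ft_force: [1.1, 0.1, -0.7]
gripper_width: 0.0484
finger_force: 41.5
```

Request:
{"name": "play_rows", "arguments": {"commands": [0,0,3.2,-0.01,-0.04,0,0.8,0,0,3.2,-0.02,-0.08,0,0.8,0,0,3.2,-0.032,-0.12,0,0.8,0,0,3.2,-0.04,-0.155,0,0.8,0,0,3.2,-0.045,-0.174,0,0.8]}}

```text
clock: 21.45
ee_pos: [0.5865, -0.1743, 0.2723]
tool_rot: [-0.254, -3.129, -0.001]
ft_force: [-0.6, 0.6, -0.6]
gripper_width: 0.0486
finger_force: 41.5
```

Request:
{"name": "play_rows", "arguments": {"commands": [0,0,0,0,0,0.03,0.8,0,0,0,0,0,0.06,0.8,0,0,0,0,0,0.09,0.8,0,0,0,0,0,0.11,0.8,0,0,0,0,0,0.11,0.8]}}

```text
clock: 21.95
ee_pos: [0.5856, -0.1706, 0.1604]
tool_rot: [-0.25, -3.125, -0.005]
ft_force: [-0.0, -0.2, -0.4]
gripper_width: 0.0479
finger_force: 41.5
```

```bash
python3 - <<'E'
from h import *
held('w12'); mv((.588,-.1713,.0845),80.9)
im,d,P=world('w12'); z=P[...,2]; hs=cv2.cvtColor(im,cv2.COLOR_RGB2HSV).astype(int); H,S=hs[...,0],hs[...,1]
m=clean((S>120)&(H>3)&(H<20)&(z<.03)&(z>.006)&(abs(P[...,0]-.59)<.12)); fit(plane('w12',m,.012),'tray'); fit(P[m],'tray')
E
```

```text
board in tool 11196 c [0.0027 0.0002] size 0.0924 0.05 ang -0.4 zmed 0.0637
[-0.0437 -0.0249  0.0598] [0.0488 0.0254 0.0675] [-0.0041  0.0004  0.0637] 0.04845654202592217
rot [ 0.07 -0.19 -0.03] shift [-0.0019 -0.0001  0.078 ] rows 1.6 clock 22.0
tray 2073 c [ 0.5628 -0.1676] size 0.1025 0.0981 ang 81.36 zmed 0.012
tray 2073 c [ 0.5636 -0.1677] size 0.1022 0.1001 ang 80.85 zmed 0.0124
```

Request:
{"name": "play_rows", "arguments": {"commands": [0,0,0,-0.003,0,0.02,0.8,0,0,0,-0.003,0,0.04,0.8,0,0,0,-0.003,0,0.055,0.8,0,0,0,-0.003,0,0.065,0.8,0,0,0,-0.003,0,0.068,0.8]}}

```text
clock: 22.5
ee_pos: [0.5899, -0.1721, 0.0957]
tool_rot: [0.251, 3.132, 0.0]
ft_force: [-0.5, 0.2, -1.1]
gripper_width: 0.0486
finger_force: 41.6
```

Request:
{"name": "play_rows", "arguments": {"commands": [0,0,0,0,0,0.001,0.8,0,0,0,0,0,0.002,0.8]}}

```text
clock: 22.7
ee_pos: [0.5901, -0.1724, 0.0946]
tool_rot: [0.251, 3.13, -0.001]
ft_force: [0.3, 0.5, -0.2]
gripper_width: 0.0487
finger_force: 41.6
```

Request:
{"name": "play_rows", "arguments": {"commands": [0,0,0,0,0,0.0025,0.8,0,0,0,0,0,0.005,0.8,0,0,0,0,0,0.0075,0.8,0,0,0,0,0,0.009,0.8,0,0,0,0,0,0.0095,0.8]}}

```text
clock: 23.2
ee_pos: [0.5899, -0.1722, 0.0879]
tool_rot: [0.25, 3.13, -0.002]
ft_force: [-11.8, 4.7, 33.8]
gripper_width: 0.0486
finger_force: 60.2
```

Request:
{"name": "play_rows", "arguments": {"commands": [0,0,0,0,0,0,0.8]}}

```text
clock: 23.3
ee_pos: [0.5898, -0.1722, 0.0879]
tool_rot: [0.25, 3.129, -0.002]
ft_force: [-11.1, 4.1, 29.3]
gripper_width: 0.0484
finger_force: 58.1
```

Request:
{"name": "play_rows", "arguments": {"commands": [0,0,0,0,0,-0.001,0.8,0,0,0,0,0,-0.002,0.8,0,0,0,0,0,-0.0025,0.8]}}

```text
clock: 23.6
ee_pos: [0.5898, -0.1723, 0.088]
tool_rot: [0.251, 3.13, -0.001]
ft_force: [-2.7, 0.8, 6.2]
gripper_width: 0.0482
finger_force: 45.5
```

```bash
python3 - <<'E'
from h import *
held('w13'); print(get_obs()['ee_pos'],get_obs()['ft_force'])
im,d,P=world('w13'); z=P[...,2]; hs=cv2.cvtColor(im,cv2.COLOR_RGB2HSV).astype(int); H,S=hs[...,0],hs[...,1]
m=clean((H>40)&(H<85)&(S>80)&(z<.1)); fit(P[m],'board world'); Q=P[m]; Q=Q[abs(Q[:,2]-np.median(Q[:,2]))<.003]; print(np.linalg.lstsq(np.c_[Q[:,:2]-[.588,-.171],np.ones(len(Q))],Q[:,2],rcond=None)[0].round(4))
cv2.imwrite('pics/w13b.png',cv2.resize(im[...,::-1],(800,600)))
E
```

```text
board in tool 11815 c [ 0.0003 -0.0001] size 0.095 0.0546 ang -0.18 zmed 0.0617
[-0.0446 -0.0252  0.0577] [0.0478 0.0257 0.0655] [-0.0009  0.0005  0.0616] 0.04825997133075471
[ 0.5898599  -0.17227162  0.08797954] [-3.39579121  1.06617755 11.05109209]
board world 11815 c [ 0.5896 -0.1723] size 0.095 0.0546 ang -8.98 zmed 0.0263
[-0.0005 -0.0011  0.0264]
```

View pics/w13b.png

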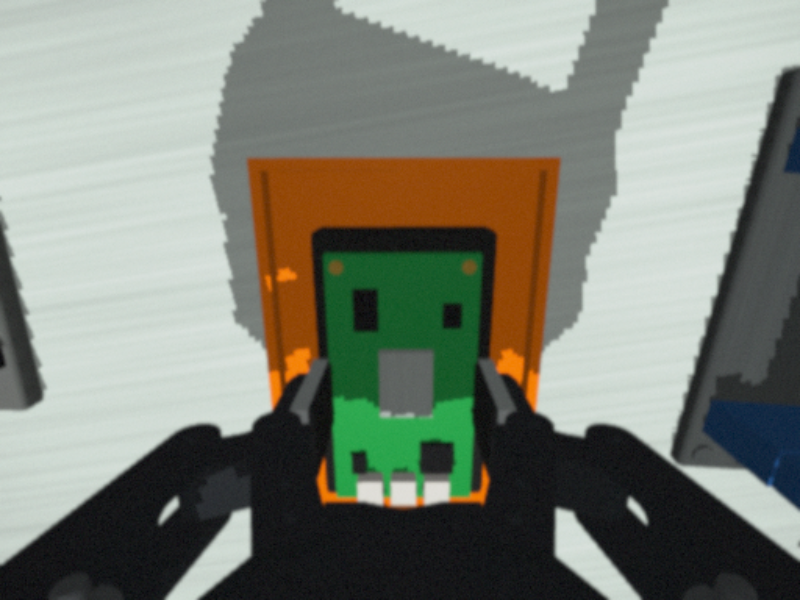

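The board hangs about 4 mm above the pad, because the fingertips reach the foam first. It is centred and level, so a gentle release over that gap is well within limits.

Request:
{"name": "play_rows", "arguments": {"commands": [0,0,0,0,0,0,0.3,0,0,0,0,0,0,0.15,0,0,0,0,0,0,0,0,0,0,0,0,0,0,0,0,0,0,0,0,0], "newtons": 20}}

```text
clock: 24.15
ee_pos: [0.5898, -0.1723, 0.0865]
tool_rot: [-0.251, -3.131, -0.0]
ft_force: [0.2, 0.8, 0.1]
gripper_width: 0.085
finger_force: 0.0
```

Request:
{"name": "play_rows", "arguments": {"commands": [0,0,0,0,0,-0.005,0,0,0,0,0,0,-0.03,0,0,0,0,0,0,-0.07,0,0,0,0,0,0,-0.12,0,0,0,0,0,0,-0.17,0]}}

```text
clock: 24.65
ee_pos: [0.5894, -0.172, 0.2587]
tool_rot: [-0.251, -3.131, -0.0]
ft_force: [-0.1, 0.2, 0.3]
gripper_width: 0.0854
finger_force: 0.0
```

```bash
python3 - <<'E'
from h import *
shot('wrist','w14'); print(get_obs()['ee_pos'])
im,d,P=world('w14'); z=P[...,2]; hs=cv2.cvtColor(im,cv2.COLOR_RGB2HSV).astype(int); H,S=hs[...,0],hs[...,1]
m=clean((H>40)&(H<85)&(S>80)&(z<.1)); fit(P[m],'board world'); Q=P[m]; Q=Q[abs(Q[:,2]-np.median(Q[:,2]))<.003]; print(np.linalg.lstsq(np.c_[Q[:,:2]-[.588,-.171],np.ones(len(Q))],Q[:,2],rcond=None)[0].round(4))
mvn((.507,.361,.28),90.6,3)
E
```

```text
[ 0.59116116 -0.17278038  0.2681035 ]
board world 2991 c [ 0.5893 -0.172 ] size 0.0971 0.0546 ang -8.97 zmed 0.0225
[0.0005 0.0004 0.0226]
call 0 wz -3.25 shift [ 0.056   0.1712 -0.004 ]
call 1 wz -3.25 shift [ 0.0462  0.1741 -0.004 ]
call 2 wz -3.25 shift [ 0.0362  0.1764 -0.004 ]
```

Request:
{"name": "play_rows", "arguments": {"commands": [0,0,-3.2,0.056,0.171,-0.01,0,0,0,-3.2,0.056,0.171,-0.01,0,0,0,-3.2,0.056,0.171,-0.01,0,0,0,-3.2,0.056,0.171,-0.01,0,0,0,-3.2,0.056,0.171,-0.01,0]}}

```text
clock: 25.2
ee_pos: [0.5609, 0.0089, 0.2673]
tool_rot: [0.156, 3.137, 0.001]
ft_force: [-0.1, -0.4, 0.4]
gripper_width: 0.0854
finger_force: 0.0
```

Request:
{"name": "play_rows", "arguments": {"commands": [0,0,-3.2,0.046,0.174,0,0,0,0,-3.2,0.046,0.174,0,0,0,0,-3.2,0.046,0.174,0,0,0,0,-3.2,0.046,0.174,0,0,0,0,-3.2,0.046,0.174,0,0]}}

```text
clock: 25.7
ee_pos: [0.5335, 0.1857, 0.2666]
tool_rot: [0.07, 3.141, 0.001]
ft_force: [0.8, -0.8, 0.7]
gripper_width: 0.0857
finger_force: 0.0
```

Request:
{"name": "play_rows", "arguments": {"commands": [0,0,-3.2,0.036,0.176,0.02,0,0,0,-3.2,0.036,0.176,0.02,0,0,0,-3.2,0.036,0.176,0.02,0,0,0,-3.2,0.036,0.176,0.02,0,0,0,-3.2,0.036,0.176,0.02,0]}}

```text
clock: 26.2
ee_pos: [0.5063, 0.3627, 0.2456]
tool_rot: [0.016, -3.141, 0.0]
ft_force: [-0.5, -0.3, 0.6]
gripper_width: 0.0854
finger_force: 0.0
```

```bash
python3 - <<'E'
from h import *
shot('wrist','w15'); print(get_obs()['ee_pos'])
im,d,P=world('w15'); z=P[...,2]
w=(abs(P[...,0]-.505)<.12)&(abs(P[...,1]-.363)<.06)
m=clean(w&(abs(z-.042)<.004)); fit(P[m],'nest'); Q=P[m]; print(Q.min(0),Q.max(0))
m=clean(w&(z>.0865)&(z<.093)&(P[...,0]<.47),1); fit(P[m],'pin')
m=clean(w&(z>.0865)&(z<.093)&(P[...,0]>.53),1); fit(P[m],'pin')
mv((.5045,.363,.0955),90.6)
E
```

```text
[0.50693519 0.36096241 0.24595344]
nest 7884 c [0.5044 0.3631] size 0.1553 0.0622 ang 0.71 zmed 0.0426
[0.42652491 0.33126779 0.03806367] [0.58218516 0.39504537 0.04599503]
pin 33 c [0.4406 0.3622] size 0.0064 0.006 ang -34.13 zmed 0.0878
pin 23 c [0.567  0.3637] size 0.0058 0.0039 ang -84.97 zmed 0.0879
rot [-0.04 -0.02 -0.08] shift [0.0024 0.0022 0.1505] rows 3.0 clock 26.2
```

Request:
{"name": "play_rows", "arguments": {"commands": [0,0,0,0.0024,0.0022,0.05,0,0,0,0,0.0024,0.0022,0.095,0,0,0,0,0.0024,0.0022,0.125,0,0,0,0,0.0024,0.0022,0.142,0,0,0,0,0.0024,0.0022,0.1505,0]}}

```text
clock: 26.75
ee_pos: [0.5049, 0.3608, 0.0946]
tool_rot: [0.008, -3.14, 0.002]
ft_force: [-0.5, 0.3, 0.7]
gripper_width: 0.0851
finger_force: 0.0
```

Request:
{"name": "play_rows", "arguments": {"commands": [0,0,0,0,0,0,0,0,0,0,0,0,0,0.15,0,0,0,0,0,0,0.3,0,0,0,0,0,0,0.5,0,0,0,0,0,0,0.5], "newtons": 90}}

```text
clock: 27.25
ee_pos: [0.5048, 0.363, 0.0983]
tool_rot: [-0.012, 3.138, 0.001]
ft_force: [-1.4, -2.4, 7.1]
gripper_width: 0.0596
finger_force: 97.7
```

Request:
{"name": "play_rows", "arguments": {"commands": [0,0,0,0,0,0,0.6,0,0,0,0,0,0,0.6]}}

```text
clock: 27.45
ee_pos: [0.5048, 0.363, 0.0983]
tool_rot: [-0.012, 3.138, 0.001]
ft_force: [-1.2, -2.3, 7.1]
gripper_width: 0.0597
finger_force: 97.7
```

Request:
{"name": "play_rows", "arguments": {"commands": [0,0,0,0,0,-0.006,0.6,0,0,0,0,0,-0.014,0.6,0,0,0,0,0,-0.03,0.6,0,0,0,0,0,-0.06,0.6,0,0,0,0,0,-0.1,0.6]}}

```text
clock: 27.95
ee_pos: [0.5035, 0.3628, 0.1963]
tool_rot: [0.012, -3.138, 0.002]
ft_force: [1.1, 0.8, -3.4]
gripper_width: 0.0598
finger_force: 97.5
```

Request:
{"name": "play_rows", "arguments": {"commands": [0,0,0,0,0,-0.02,0.6,0,0,0,0,0,-0.03,0.6,0,0,0,0,0,-0.03,0.6]}}

```text
clock: 28.25
ee_pos: [0.5042, 0.3632, 0.2273]
tool_rot: [-0.012, 3.14, 0.001]
ft_force: [0.4, -0.2, -4.0]
gripper_width: 0.0597
finger_force: 97.7
```

```bash
python3 - <<'E'
from h import *
shot('wrist','w16'); o=get_obs(); print(o['ee_pos'],o['ft_force'],o['gripper_width'])
im,d,P=world('w16'); z=P[...,2]; hs=cv2.cvtColor(im,cv2.COLOR_RGB2HSV).astype(int); H,S=hs[...,0],hs[...,1]
m=clean((S>120)&(H>15)&(H<35)&(abs(P[...,0]-.54)<.12)&(abs(P[...,1]-.175)<.07)); fit(plane('w16',m,.006),'rails')
Tc=np.array([[0,1,0,0],[-.9588,0,-.2839,.0487],[-.2839,0,.9588,.0879],[0,0,0,1]])
z_=np.load('pics/w16.npz'); Q=(np.c_[P.reshape(-1,3),np.ones(z.size)]@z_['V'].T@np.linalg.inv(Tc).T)[:,:3]
k=clean((abs(Q[:,2]-.0563)<.006).reshape(z.shape)&(abs(Q[:,0]).reshape(z.shape)<.09)&(abs(Q[:,1]).reshape(z.shape)<.036)).ravel(); q=Q[k]; fit(q,'nest in tool'); print(q.min(0),q.max(0),np.linalg.lstsq(np.c_[q[:,:2],np.ones(len(q))],q[:,2],rcond=None)[0].round(4))
mvn((.5386,.1744,.21),77.25,1)
cv2.imwrite('pics/w16b.png',cv2.resize(im[...,::-1],(800,600)))
E
```

```text
[0.50390017 0.3629724  0.22578718] [ 0.96388646 -0.04547349 -3.51245269] 0.059644468687238675
rails 9902 c [0.5382 0.1756] size 0.186 0.092 ang -12.63 zmed 0.006
nest in tool 26272 c [0.0169 0.0001] size 0.1234 0.0718 ang 0.04 zmed 0.0558
[-0.04480266 -0.03585136  0.05032795] [0.07856071 0.03599574 0.06218995] [-0.     -0.0003  0.0558]
call 0 wz 13.19 shift [-0.0332 -0.1888  0.0158]
```

View pics/w16b.png

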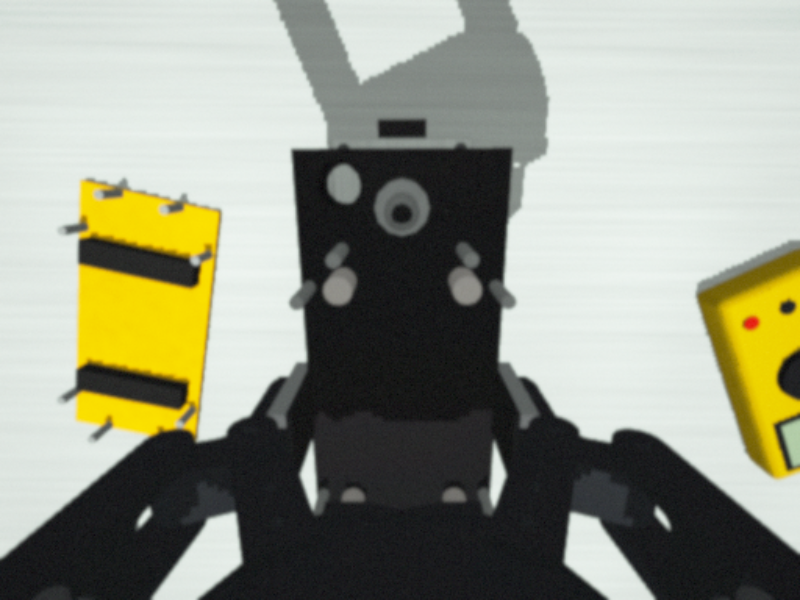

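The nest is lifted level, with its near end at (400,170), and the rails are at (145,310). I move over and lower it.

Request:
{"name": "play_rows", "arguments": {"commands": [0,0,13.2,-0.005,-0.03,0,0.6,0,0,13.2,-0.013,-0.075,0,0.6,0,0,13.2,-0.021,-0.12,0,0.6,0,0,13.2,-0.029,-0.165,0,0.6,0,0,13.2,-0.0332,-0.1883,0,0.6]}}

```text
clock: 28.8
ee_pos: [0.5388, 0.1719, 0.2244]
tool_rot: [-0.352, -3.119, 0.002]
ft_force: [-0.7, 0.5, -2.6]
gripper_width: 0.059
finger_force: 97.8
```

Request:
{"name": "play_rows", "arguments": {"commands": [0,0,0,0,0,0.03,0.6,0,0,0,0,0,0.06,0.6,0,0,0,0,0,0.08,0.6,0,0,0,0,0,0.08,0.6,0,0,0,0,0,0.08,0.6]}}

```text
clock: 29.3
ee_pos: [0.5387, 0.175, 0.1457]
tool_rot: [-0.349, -3.121, 0.001]
ft_force: [1.5, 0.5, -2.3]
gripper_width: 0.0592
finger_force: 98.0
```

```bash
python3 - <<'E'
from h import *
shot('wrist','w17'); im,d,P=world('w17'); z=P[...,2]; hs=cv2.cvtColor(im,cv2.COLOR_RGB2HSV).astype(int); H,S=hs[...,0],hs[...,1]
mv((.5384,.175,.090),77.3)
m=clean(~((S>120)&(H>15)&(H<35))&(z>.075)&(z<.105)&(abs(P[...,0]-.54)<.12)&(abs(P[...,1]-.175)<.045)); fit(P[m],'nest part')
m=clean((S>120)&(H>15)&(H<35)&(abs(P[...,0]-.54)<.12)&(abs(P[...,1]-.175)<.09),1); fit(plane('w17',m,.006),'rails part')
cv2.imwrite('pics/w17b.png',cv2.resize(im[...,::-1],(800,600)))
E
```

```text
rot [ 0.01  0.02 -0.05] shift [ 0.0006 -0.0002  0.0565] rows 1.1 clock 29.4
nest part 27988 c [0.5221 0.1789] size 0.1232 0.0872 ang -12.74 zmed 0.09
rails part 1732 c [0.453  0.1936] size 0.091 0.0102 ang 77.26 zmed 0.006
```

View pics/w17b.png

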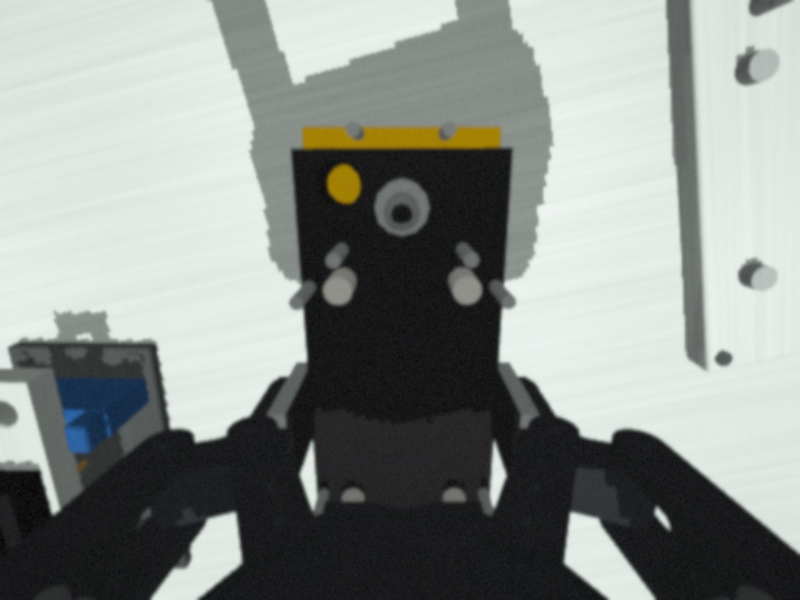

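The nest is parallel to and centred over the yellow stand, whose end strip shows at (402,138). I lower it.

Request:
{"name": "play_rows", "arguments": {"commands": [0,0,0,0,0,0.015,0.6,0,0,0,0,0,0.03,0.6,0,0,0,0,0,0.042,0.6,0,0,0,0,0,0.048,0.6,0,0,0,0,0,0.052,0.6]}}

```text
clock: 29.85
ee_pos: [0.539, 0.1751, 0.0941]
tool_rot: [0.349, 3.122, 0.0]
ft_force: [0.2, 0.8, -3.3]
gripper_width: 0.0596
finger_force: 98.1
```

Request:
{"name": "play_rows", "arguments": {"commands": [0,0,0,0,0,0.0015,0.6,0,0,0,0,0,0.003,0.6,0,0,0,0,0,0.004,0.6,0,0,0,0,0,0.004,0.6]}}

```text
clock: 30.25
ee_pos: [0.5389, 0.175, 0.0904]
tool_rot: [0.349, 3.121, 0.0]
ft_force: [0.9, 0.7, -2.2]
gripper_width: 0.0593
finger_force: 98.1
```

Request:
{"name": "play_rows", "arguments": {"commands": [0,0,0,0,0,0.0008,0.6,0,0,0,0,0,0.0014,0.6,0,0,0,0,0,0.0014,0.6]}}

```text
clock: 30.55
ee_pos: [0.5389, 0.1751, 0.0903]
tool_rot: [0.349, 3.121, 0.0]
ft_force: [-4.9, -1.4, 12.3]
gripper_width: 0.0592
finger_force: 99.8
```

Seated with 12 N, so I release.

Request:
{"name": "play_rows", "arguments": {"commands": [0,0,0,0,0,-0.001,0.5,0,0,0,0,0,-0.001,0.2,0,0,0,0,0,-0.001,0,0,0,0,0,0,-0.001,0,0,0,0,0,0,-0.001,0]}}

```text
clock: 31.05
ee_pos: [0.5389, 0.175, 0.0897]
tool_rot: [0.349, 3.122, 0.0]
ft_force: [0.1, 1.3, -0.5]
gripper_width: 0.0854
finger_force: 0.0
```

Request:
{"name": "play_rows", "arguments": {"commands": [0,0,0,0,0,-0.01,0,0,0,0,0,0,-0.04,0,0,0,0,0,0,-0.08,0,0,0,0,0,0,-0.13,0,0,0,0,0,0,-0.18,0]}}

```text
clock: 31.55
ee_pos: [0.5383, 0.1749, 0.2723]
tool_rot: [0.349, 3.122, -0.0]
ft_force: [1.5, -0.0, 0.2]
gripper_width: 0.0857
finger_force: 0.0
```

Request:
{"name": "play_rows", "arguments": {"commands": [0,0,0,0,0,-0.03,0,0,0,0,0,0,-0.06,0,0,0,0,0,0,-0.06,0,0,0,0,0,0,-0.06,0,0,0,0,0,0,-0.06,0]}}

```text
clock: 32.05
ee_pos: [0.5384, 0.175, 0.3288]
tool_rot: [-0.349, -3.12, 0.001]
ft_force: [0.4, -0.6, -0.5]
gripper_width: 0.0851
finger_force: 0.0
```

```bash
python3 - <<'E'
from h import *
shot('wrist','w18'); o=get_obs(); print(o['ee_pos'],o['ft_force'],o['clock'])
im,d,P=world('w18'); z=P[...,2]; hs=cv2.cvtColor(im,cv2.COLOR_RGB2HSV).astype(int); H,S=hs[...,0],hs[...,1]
w=(abs(P[...,0]-.54)<.12)&(abs(P[...,1]-.175)<.07)
m=clean(w&(abs(z-.034)<.004)); fit(P[m],'nest')
m=clean(w&(S>120)&(H>15)&(H<35),1); fit(plane('w18',m,.006),'rails')
m=clean((abs(z-.054)<.004)&(P[...,1]<.04)&(P[...,1]>-.07)&(abs(P[...,0]-.588)<.1)); fit(P[m],'bar')
a,_=shot('top','top1'); cv2.imwrite('pics/top1c.png',cv2.resize(a[110:210,110:400][...,::-1],(800,276),interpolation=cv2.INTER_CUBIC))
E
```

```text
[0.5384949  0.17495642 0.32862188] [0.60096419 0.23815488 0.39876339] 32.1
nest 4636 c [0.5386 0.1753] size 0.1554 0.0621 ang -12.5 zmed 0.0346
rails 2920 c [0.5384 0.1745] size 0.1849 0.0912 ang -12.64 zmed 0.006
bar 911 c [ 0.5632 -0.0068] size 0.1039 0.0296 ang -12.86 zmed 0.0544
```

View pics/top1c.png

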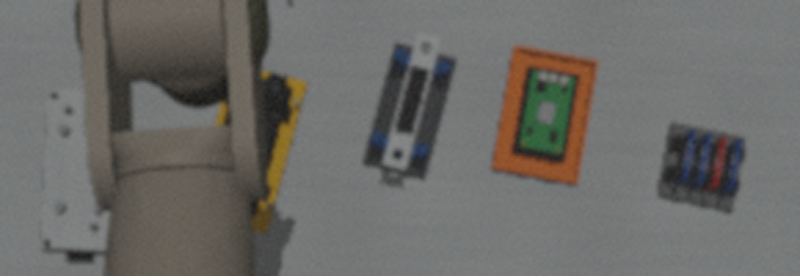

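All four parts are in place: bridge at (410,105), board at (547,115), red card at (720,165) in the slot, and nest on the yellow stand. The arm is clear, so I hand in.

```bash
python3 -c "
from station import *
print(hand_in())"
```

```text
the job is handed in; nothing more can be done
None
```

The job is handed in: card, bridge, board and nest are each in their place, let go, and measured within about 2 mm of centre, at about 32 s on the clock; the one deviation is that the board was released about 4 mm above its pad because the fingertips met the foam first.

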